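# Reload a rack sampler and close its interlocked guard

## Task

Get the rack sampler ready for its next run: take the finished grey rack (green caps) out of the sampler and set it in the grey out tray, and stand every white rack (orange caps) that is on the bench fully down in a lane of its own, keeping all racks upright. Then close the sampler up: push its side door shut until it clicks home on its catch, and put the blue guard on so that its steel tongue goes straight and fully down into the slot of the red interlock switch and the guard sits flat on the walls. Last of all press the green start button and let go, and leave the bottle, the jar and the timer where they stand.

Things in the scene. Friction and masses are not known exactly. Their poses are not given: they have to be found in the camera images.
- machine: White rack sampler fixed to the bench. Origin on the bench below mid chamber; z up, y to the door side, x away from the robot at yaw 0. Plinth x -130..130, y -200..100, top at z 50 mm. Chamber open at the top, inside x -106..106, y -70..70; walls 6 thick, tops at z 112; +y side closed by the door. Dark catch housing at the door's free edge: x -130..-114, y 74..92, top z 96.
- lane0 (a point): Floor centre of the lane nearest the robot, machine (-62, 0, 50) mm. The lanes are troughs 42 mm wide that run along machine y, between flat ribs with tops 5 mm above the lane floor. Axes as the machine's.
- lane1 (a point): Floor centre of the middle lane, machine (0, 0, 50) mm.
- lane2 (a point): Floor centre of the farthest lane, machine (62, 0, 50) mm.
- slot (a point): Centre of the slot's mouth in the top of the red interlock switch (40 x 31 mm) on the plinth, machine (0, -105, 102) mm. Slot 24 mm along machine x, 9 mm along y, 36 deep; the black sloping lead-in round it, up to z 107, catches the tongue up to about 5 mm off-centre.
- door (a joint): Side door, blue frame with clear pane, 205 long, 8 thick, z 56 to 110 mm, upright hinge at the chamber's far +y corner. 0 = shut, grows as the free edge swings out to +y; stays where left. In the last 0.06 rad a spring roller catch resists with about 10 N at the free edge, then pulls it home: seated it reads under 0.015; short of that it springs back to about 0.06.
- door_hinge (a point): On the door's hinge line, machine (109, 78, 82) mm. From it the shut door runs along machine -x.
- door_edge (a point): Mid-height of the door's free edge, in the middle of its thickness, 209 mm from the hinge line. Push 35 to 80 mm inboard of it, so as to clear the catch housing.
- guard: Loose blue lift-off guard, 0.35 kg: plate x -120..120, y -80..84, z 38..42 mm, with flanges down to z 0 along both x ends (inner faces x -117, 117; y -75..60). Origin level with the flanges' lower edges, on which it stands. Seated: flanges outside the near and far chamber walls, plate on the wall tops, axes as the machine's, origin above the machine's and 74 mm over the bench.
- guard_handle (a point): Middle of the guard's white bar handle, 112 long along guard x, 18 wide (y), 16 high, centred 72 mm above the guard's origin; 22 mm free below the bar.
- tongue_tip (a point): Middle of the lower end of the steel tongue, at guard (0, -105, 8) mm. The tongue is 18 mm wide along x, 4 mm thick along y, and hangs 30 mm below a steel tab at plate level. Seated, it is 20 mm below the slot's mouth.
- fresh0: White vial rack with orange caps, to be loaded: 120 (x) by 34 (y) by 34 mm body, caps narrower (26 mm wide), top at 46 mm; 0.16 kg. Origin under its middle. Lies along a lane either way round. May be absent.
- fresh1: White vial rack with orange caps, to be loaded: 120 (x) by 34 (y) by 34 mm body, caps narrower (26 mm wide), top at 46 mm; 0.16 kg. Origin under its middle. Lies along a lane either way round. May be absent.
- fresh2: White vial rack with orange caps, to be loaded: 120 (x) by 34 (y) by 34 mm body, caps narrower (26 mm wide), top at 46 mm; 0.16 kg. Origin under its middle. Lies along a lane either way round. May be absent.
- done0: Finished grey vial rack with green caps, same size as the white ones, standing in lane0 at the start. Only one of done0, done1, done2 is present.
- done1: Finished grey vial rack with green caps, same size as the white ones, standing in lane1 at the start. Only one of done0, done1, done2 is present.
- done2: Finished grey vial rack with green caps, same size as the white ones, standing in lane2 at the start. Only one of done0, done1, done2 is present.
- out_tray: Grey open tray fixed to the bench, 160 (x) by 94 (y) by 22 mm high, walls and floor 4 to 5 mm thick. Origin under its middle; the rack lies along the tray's x, anywhere inside.
- start (a joint): Green round start button, 32 mm across; 0 = out, 0.006 m = fully down (5 N); springs back.
- start_top (a point): Centre of the button's top face, machine (-85, -165, 72) mm.
- wash_bottle: Bystander: white bottle, 68 across, 160 mm high. Origin under its middle.
- diluent_jar: Bystander: amber jar, 70 across, 90 mm high. Origin under its middle.
- timer: Bystander: yellow box, 70 x 70 x 35 mm. Origin under its middle.

How it is judged (in metres and radians):
On the way, in this order (a step that is already met when the one before it is completed fails the run):
1. the finished rack stands in the out tray and every white rack present stands down in a lane ((distance between fresh0 and lane0 below 0.016 m or distance between fresh0 and lane1 below 0.016 m or distance between fresh0 and lane2 below 0.016 m) and z of each of fresh0, fresh1, fresh2 in the frame of lane0 below 0.004 m and angle between the x axis of each of fresh0, fresh1, fresh2 and the y axis of machine, either way round below 0.15 rad and angle between each of fresh0, fresh1, fresh2, done0, done1, done2's own z axis and vertical below 0.06 rad and (distance between fresh1 and lane0 below 0.016 m or distance between fresh1 and lane1 below 0.016 m or distance between fresh1 and lane2 below 0.016 m) and (distance between fresh2 and lane0 below 0.016 m or distance between fresh2 and lane1 below 0.016 m or distance between fresh2 and lane2 below 0.016 m) and horizontal distance between each of done0, done1, done2 and out_tray below 0.035 m and z of each of done0, done1, done2 in the frame of out_tray below 0.01 m), for 0.2 s.
2. the door is home on its catch and the guard's tongue is fully in the switch slot, the guard flat on the walls (all of step 1 and value of joint door below 0.015 rad and z of tongue_tip in the frame of slot below -0.016 m and horizontal distance between tongue_tip and slot below 0.006 m and angle between the x axis of guard and the x axis of machine, either way round below 0.06 rad and angle between the z axis of guard and the z axis of machine, either way round below 0.035 rad), for 0.2 s.
3. the start button is pressed with the sampler closed up (value of joint start above 0.004 m and value of joint door below 0.015 rad and z of tongue_tip in the frame of slot below -0.016 m and horizontal distance between tongue_tip and slot below 0.006 m and angle between the x axis of guard and the x axis of machine, either way round below 0.06 rad and angle between the z axis of guard and the z axis of machine, either way round below 0.035 rad), for 0.05 s.
At the end, for the whole second after the job is handed in: White racks down and upright in lanes (16 mm, 0.15 rad); grey rack down in the tray within 35 mm of its middle; door under 0.015 rad; tongue 16 mm or more into the slot, within 6 mm of centre, guard square to 0.06 and level to 0.035 rad; button out; all at rest (all of step 2 and value of joint start below 0.002 m and linear speed of each of fresh0, fresh1, fresh2, done0, done1, done2, guard below 0.02 m/s); the robot touches nothing.
It fails at once if a bystander is shifted by more than 30 mm or knocked over (distance of any of wash_bottle, diluent_jar, timer from where it was at the start of the episode above 0.03 m or angle between any of wash_bottle, diluent_jar, timer's own z axis and vertical above 0.4 rad).
It fails at once if a rack is tipped over (angle between any of fresh0, fresh1, fresh2, done0, done1, done2's own z axis and vertical above 0.8 rad).
Of done0, done1, done2 only 1 to 1 are there at a start; the rules pass over those that are not, and their reading is None.
Of fresh0, fresh1, fresh2 only 2 to 3 are there at a start; the rules pass over those that are not, and their reading is None.
At some moment in a run one of fresh0, fresh1, fresh2, guard may be knocked a few centimetres aside while the robot is not near it.
It also fails if it takes over 208 s, if anything falls off the work surface, if the arm or the gripper's body presses on something with over 40 N, if the wrist force passes 120 N, or if a joint passes its speed limit or range.

## Robot

A 6-joint arm with a two-finger parallel gripper is mounted at the origin on the work surface. World frame = base frame: x ahead of the robot, y to its left, z up, the work surface at z = 0. Lengths are in mm, angles in rad, forces in N, time in s.
With the tool pointing down it reaches from about 150 to 775 mm from the base axis. Payload 6.1 kg.
Tool frame: the origin (TCP) lies midway between the tips of the shut fingers; the grasp point (between the pads) lies 19 mm behind it; z points along the fingers, y is the line along which they close (so a half turn about z gives the same grasp; the last joint's range is limited). The gripper opens to 85 mm and grips with 20 to 120 N. Pads are 22 mm wide; open, the fingers measure 114 mm over their backs; the gripper's body (76 mm by 85 mm) begins 54 mm behind the grasp point. The pads swing forward as they close: fully open they stand 13 mm farther back than shut.
Start: joints at [-1.206, 0.126, -0.04, 1.405, 0, 1.571], TCP at [187.293, -490.438, 194.995] pointing down, gripper open.
Joint ranges: [-2.72, 2.72], [-0.95, 1.95], [-1.27, 1.35], [-1.78, 2.02], [-1.46, 1.47], [-3.14, 3.14]. Speed limits (rad/s): [2.39, 2.39, 3.01, 3.14, 3.14, 3.14].

## Interface

Orientations are given as a unit quaternion [x, y, z, w].
In Python, from bench import bot, eyes, order gives the robot as it stands.
- The arm moves only by the tool jog_arm, never from a script. Its argument "increments" is a list of rows, each a list of 5 numbers: the gripper command: -1 is fully open, 1 is shut, values between are in proportion, then the shift along the tool's x, y, z in m, then the turn about the tool's z in degrees. A call has exactly 5 rows; each row shifts and turns the commanded pose from where the row before left it, along the tool's axes as they then stand; what a row does not reach is not made up. A row lasts 1/8 s, in which the tool goes at most 62.5 mm and 10.7 degrees, less where a joint would pass 70% of its speed; a pose out of reach is approached as far as the arm can. A call is refused whole if a number of a shift passes 0.0625 or a number of a turn 10.7, either way. A call with a gripper value outside its range is refused whole. The fingers move at their own pace and stop on an object; the grip force is fixed at half the most. Time passes only in rows, so rows that do not move let the fingers close, or fill a call up. It gives the time, the measured TCP pose, the force, the opening and the grip force at its end, in the units of the state.
- bot.get_obs(): the state, without advancing time (a new reading comes with each control period).
- eyes.read_camera(name): name is "scene" or "top" or "wrist"; returns (picture, depth): 400x640x3 uint8, red, green, blue; 400x640 float32, mm along the optical axis (not along the pixel's ray), 0 where there is no reading.
- eyes.get_calibration(name): a dict with "mtx" (3x3 intrinsics, pixels), "rvec" (rotation vector, rad) and "tvec" (3), from world to camera coordinates, as OpenCV has them. Camera axes: x right, y down, z forward; pixel columns grow to the right and rows downward; lengths in mm; the calibration is good to about 2 mm. A picture is of the moment at which its call begins: read the wrist's pose just before it. get_calibration takes no time and is no camera call; for the wrist camera it gives the pose at the moment of the call.
- order.finish_job(): hands the job in; it is judged then, once.
The state is a dict: "t": time; "qpos": joint angles; "joint_vel": joint speeds; "joint_efforts": joint torques, N m; "tool_pos": TCP position; "ee_rot": TCP orientation; "wrist_force": force on the tool from outside, world axes, zero at the start; "wrist_torque": the same for the moment, N m; "width": finger opening in mm; "finger_force": force on a finger pad.
Only numpy, scipy, OpenCV 4.12 (cv2) and the standard library are available. Lean on these libraries where they do the work, as an engineer would, in place of code of your own. Each camera call takes 0.05 s, during which the arm holds its last target. There are 200 camera calls.

## Working session

There is one attempt and no reset: what is moved stays moved. The work goes in short steps, Python scripts to look and compute and a tool call to move; the robot and the scene stay as the last step left them, time stands still between calls to the robot, and variables do not carry over. Pictures are saved under pics/ and viewed, at most 14 in all, crops included, and the job is handed in when it is done.

Besides the shell and the picture viewer there is one more tool, called after "Call:" as a command line: name --pt "numbers of a row" for each row, then --argument value for the rest. jog_arm: Moves the arm, as the interface text tells. Its arguments: {"type":"object","properties":{"increments":{"type":"array","items":{"type":"array","items":{"type":"number"}}}},"required":["increments"]}

```bash
ls; mkdir -p pics; cat > h.py <<'E'
import numpy as np,cv2
from bench import bot,eyes,order
def cal(n):
    c=eyes.get_calibration(n);K=np.array(c["mtx"],float);R=cv2.Rodrigues(np.array(c["rvec"],float))[0];t=np.array(c["tvec"],float).reshape(3)
    return K,R,t
def cloud(n):
    K,R,t=cal(n);im,d=eyes.read_camera(n)
    v,u=np.mgrid[:400,:640]
    P=np.stack([(u-K[0,2])/K[0,0]*d,(v-K[1,2])/K[1,1]*d,d],-1)
    W=(P-t)@R
    W[d==0]=np.nan
    return im,d,W
def save(n,im): cv2.imwrite("pics/"+n+".png",cv2.cvtColor(im,cv2.COLOR_RGB2BGR))
E
python3 - <<'E'
from h import *
o=bot.get_obs();print(o)
for n in("top","scene"):
    im,d,W=cloud(n);save(n+"1",im);np.savez(n+"1.npz",im=im,W=W)
    K,R,t=cal(n);print(n,-R.T@t,R[2],(d>0).mean())
E
```

```text
pics
{'t': 0.0, 'qpos': array([-1.20600235e+00,  1.26377924e-01, -4.05809969e-02,  1.40538058e+00,
        1.41848124e-05,  1.57081802e+00]), 'joint_vel': array([-0.00037913,  0.00079131, -0.00172333,  0.00208955, -0.00144661,
        0.00053437]), 'joint_efforts': array([ 3.33343985e-05, -4.35913610e+01,  3.52923703e+01,  1.73652201e-02,
        4.99289331e-05, -2.40920866e-05]), 'tool_pos': array([ 187.14337703, -490.03722507,  194.24195203]), 'ee_rot': array([ 9.83413411e-01,  1.81376592e-01, -1.32989959e-04, -7.60074771e-04]), 'wrist_force': array([-0.18417048, -0.34736198, -0.63876006]), 'wrist_torque': array([-0.00708501, -0.00721657,  0.06506702]), 'finger_force': 0.0, 'width': 85.44222930052796}
top [ 439.21245164   24.30206486 1729.13249024] [ 0.0769395  -0.01082155 -0.99697703] 0.9961640625
scene [1086.73535368 -825.72626487 1037.68708921] [-0.39749074  0.61127343 -0.68435802] 0.99601171875
```

View pics/top1.png

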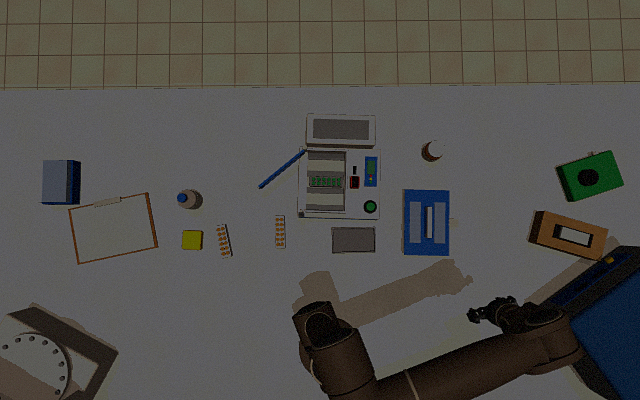

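View pics/scene1.png

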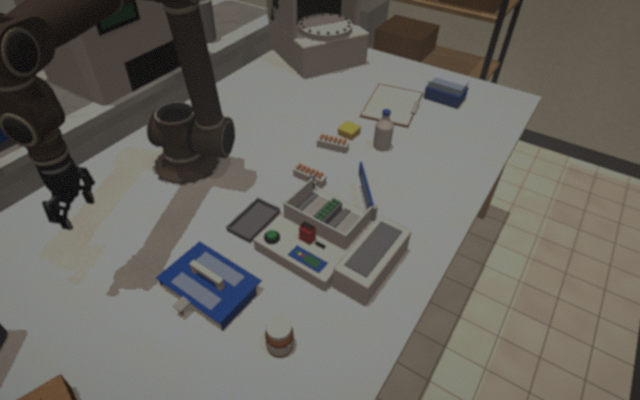

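The top view shows the robot base near (325,340), with the machine at (340,185). The green rack is in the middle lane at (325,182) and the door is open at (282,170). The two white racks are at (224,240) and (280,231), the tray at (353,240), and the guard at (427,222) with its tab to the right. The scene view agrees and shows only two white racks.

```bash
cat >> h.py <<'E'
def rects(im,W,mask,zr,minA=25):
    "min-area rects of coloured blobs, world coords (dim robust): centre x,y, size, yaw of long side, median z"
    m=(mask&np.isfinite(W[...,2])&(W[...,2]>zr[0])&(W[...,2]<zr[1])).astype(np.uint8)
    m=cv2.morphologyEx(m,cv2.MORPH_CLOSE,np.ones((5,5),np.uint8))
    n,l,s,_=cv2.connectedComponentsWithStats(m);out=[]
    for i in range(1,n):
        if s[i,4]<minA: continue
        q=W[(l==i)]; q=q[(q[:,2]>zr[0])&(q[:,2]<zr[1])]
        (cx,cy),(w,h),a=cv2.minAreaRect(q[:,:2].astype(np.float32))
        if w<h: w,h=h,w;a+=90
        a=(a+90)%180-90
        out.append((round(cx),round(cy),round(w),round(h),round(a,1),round(float(np.median(q[:,2]))),int(s[i,4])))
    return out
def masks(im):
    hsv=cv2.cvtColor(im,cv2.COLOR_RGB2HSV);H,S,V=[hsv[...,i].astype(int) for i in range(3)]
    return dict(orange=(H>4)&(H<18)&(S>130)&(V>60),green=(H>45)&(H<85)&(S>100)&(V>25),blue=(H>100)&(H<125)&(S>130)&(V>35),
      red=((H<4)|(H>174))&(S>150)&(V>50),white=(S<50)&(V>80),yellow=(H>23)&(H<33)&(S>150)&(V>60))
E
python3 - <<'E'
from h import *
z=np.load("top1.npz");im,W=z["im"],z["W"];m=masks(im)
inr=(W[...,0]>150)&(W[...,0]<800)
for k in m:
    if k=="white":continue
    print(k,rects(im,W,m[k]&inr,(-5,200),12))
print("bench z",np.nanmedian(W[270:290,150:250,2]))
print("racks by height",rects(im,W,inr&(W[...,2]>20),(20,60),60))
print("high",rects(im,W,inr,(95,125),40))
print("tray",rects(im,W,inr&(np.indices(im.shape[:2])[1]>325)&(np.indices(im.shape[:2])[1]<385)&(W[...,0]<445),(3,30),40))
E
```

```text
orange [(476, 677, 210, 54, 11.0, 6, 147), (416, 933, 218, 67, 26.4, 6, 138), (400, -882, 243, 119, 72.9, 70, 1585), (429, 176, 99, 27, 0.5, 40, 209), (398, 382, 101, 26, 11.4, 41, 186), (350, 778, 145, 4, -78.9, 5, 43)]
green [(619, -978, 205, 137, -72.6, 50, 1724), (661, -161, 48, 27, -1.3, 55, 105), (608, 4, 101, 28, 87.6, 91, 214), (516, -154, 29, 29, -3.7, 71, 62)]
blue [(653, 162, 201, 10, -51.3, 107, 207), (645, -161, 105, 42, -1.1, 52, 244), (603, 945, 185, 87, -28.5, 60, 147), (455, -361, 239, 166, -1.3, 42, 1816), (550, 498, 28, 25, -84.9, 160, 58), (476, -17, 52, 0, 89.1, 17, 15), (470, -143, 44, 0, 89.1, 19, 13), (284, -969, 172, 11, -56.0, 145, 63), (200, -843, 116, 9, -57.3, 145, 41)]
red [(597, -89, 46, 20, 31.3, 101, 20)]
yellow [(403, 499, 67, 66, 87.0, 35, 329)]
bench z -0.44214657180581296
racks by height [(610, -40, 310, 271, 87.3, 51, 5399), (711, -377, 69, 34, 26.8, 44, 75), (625, -978, 207, 151, -72.3, 50, 1943), (600, 945, 192, 96, -30.2, 44, 402), (455, -379, 241, 200, -2.5, 42, 2852), (414, -773, 143, 67, 15.9, 42, 210), (427, 176, 117, 34, -0.3, 37, 315), (398, 381, 121, 36, 12.4, 36, 331), (395, -99, 151, 92, 89.2, 23, 121), (403, 498, 71, 70, 85.6, 34, 380), (309, -895, 373, 137, -55.6, 36, 440)]
high [(770, -56, 230, 62, 89.0, 97, 768), (628, 44, 317, 260, 62.2, 109, 848), (714, -396, 56, 35, -74.1, 96, 91), (619, 978, 155, 91, 8.4, 96, 466), (548, 498, 64, 64, -1.1, 109, 201), (263, -927, 380, 24, -55.7, 110, 431), (161, 1060, 46, 8, 65.5, 110, 54)]
tray [(298, -101, 294, 217, -0.8, 6, 4407)]
```

```bash
cat >> h.py <<'E'
def tool():
    o=bot.get_obs();x,y,z,w=o["ee_rot"]
    from scipy.spatial.transform import Rotation as Ro
    M=Ro.from_quat(o["ee_rot"]).as_matrix()
    return o,M
def plan(x,y,z,th):
    "tool-frame shift (mm) from here to world target, before/after turning; turn in deg about tool z"
    o,M=tool();p=np.array(o["tool_pos"]);th0=np.degrees(np.arctan2(M[1,0],M[0,0]))
    d=np.array([x,y,z])-p
    f=lambda a:np.round([d[0]*np.cos(a)+d[1]*np.sin(a),d[0]*np.sin(a)-d[1]*np.cos(a),-d[2]],1)
    t=(th0-th+180)%360-180
    print("to",(x,y,z,th),"shift-first",f(np.radians(th0)),"turn",round(t,1),"turn-first",f(np.radians(th)),"n",round(np.linalg.norm(d)))
E
```

Call:
jog_arm --pt "-1 0.052 -0.028 -0.012 0" --pt "-1 0.052 -0.028 -0.012 0" --pt "-1 0.052 -0.028 -0.012 0" --pt "-1 0.052 -0.028 -0.012 0" --pt "-1 0.052 -0.028 -0.012 0"

```text
t: 0.72
tool_pos: [381.0, -265.2, 255.2]
ee_rot: [0.983, 0.181, -0.0, -0.0]
wrist_force: [0.4, -0.8, -0.4]
width: 85.8
finger_force: 0.0
```

Call:
jog_arm --pt "-1 0.052 -0.028 -0.012 0" --pt "-1 0.052 -0.028 -0.012 0" --pt "-1 0.052 -0.028 -0.012 0" --pt "-1 0.052 -0.028 -0.012 0" --pt "-1 0.052 -0.028 -0.012 0"

```text
t: 1.35
tool_pos: [574.1, -41.7, 315.0]
ee_rot: [0.983, 0.181, -0.0, 0.0]
wrist_force: [0.3, -1.2, -0.7]
width: 85.2
finger_force: 0.0
```

Call:
jog_arm --pt "-1 0 0 0 -10" --pt "-1 0 0 0 -10" --pt "-1 0 0 0 -10" --pt "-1 0 0 0 -10" --pt "-1 0 0 0 -10"

```text
t: 1.98
tool_pos: [573.1, -43.3, 314.5]
ee_rot: [0.813, 0.582, -0.0, -0.0]
wrist_force: [0.2, 0.4, -0.3]
width: 85.2
finger_force: 0.0
```

Call:
jog_arm --pt "-1 0 0 0 -9" --pt "-1 0 0 0 -9" --pt "-1 0 0 0 0" --pt "-1 0 0 0 0" --pt "-1 0 0 0 0"

```text
t: 2.6
tool_pos: [573.2, -43.3, 314.9]
ee_rot: [0.714, 0.7, -0.0, -0.0]
wrist_force: [-0.2, -0.1, 0.2]
width: 85.5
finger_force: 0.0
```

```bash
python3 - <<'E'
from h import *
o,M=tool();print(o["t"],o["tool_pos"],np.degrees(np.arctan2(M[1,0],M[0,0])),o["width"])
plan(608,4,260,88)
im,d,W=cloud("wrist");save("w1",im);np.savez("w1.npz",im=im,W=W)
K,R,t=cal("wrist");print(-R.T@t,R[2],(d>0).mean())
m=masks(im)
for k in("green","orange","red","blue"): print(k,rects(im,W,m[k],(10,130),300))
E
```

```text
2.6 [573.16178776 -43.34431831 314.89003017] 88.82184016970604 85.53105441161733
to (608, 4, 260, 88) shift-first [48.1 33.9 54.9] turn 0.8 turn-first [48.5 33.2 54.9] n 80
[575.55034058  28.47080509 493.73061546] [-0.00681682 -0.28099448 -0.95968517] 0.9959921875
green [(515, -154, 37, 33, 84.9, 71, 539), (660, -159, 49, 28, -3.2, 53, 691)]
orange [(708, -365, 51, 13, 24.5, 60, 411)]
red [(603, -95, 38, 31, -1.5, 100, 710)]
blue [(700, 106, 59, 9, -50.7, 103, 892), (646, -158, 108, 44, -2.7, 52, 1538), (481, -328, 191, 99, -2.7, 42, 3948)]
```

View pics/w1.png

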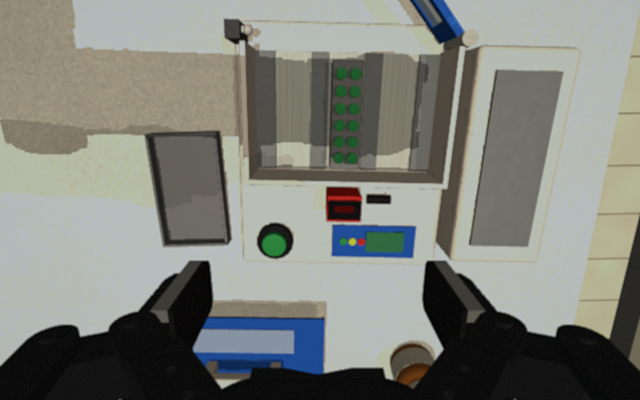

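The wrist view shows the chamber at (345,100) with the green rack in the middle lane at (347,115). The red switch is at (343,205), the button at (274,240), the tray at (188,188) and the door end at (435,15). The guard is at (265,345).

```bash
python3 - <<'E'
from h import *
z=np.load("w1.npz");im,W=z["im"],z["W"]
v,u=np.mgrid[:400,:640]
def line(sel,ax):
    q=W[sel&np.isfinite(W[...,2])]
    l=cv2.fitLine(q[:,:2].astype(np.float32),cv2.DIST_HUBER,0,.01,.01).ravel()
    print(len(q),np.round(l[2:],1),"ang",round(float(np.degrees(np.arctan2(l[1],l[0]))),2))
zz=W[...,2]
top=(zz>107)&(zz<117)
line(top&(u>235)&(u<252)&(v>45)&(v<165),1)   # near wall
line(top&(u>440)&(u<470)&(v>60)&(v<165),1)   # far
line(top&(u>265)&(u<430)&(v>170)&(v<195),0)   # -y wall
hsv=cv2.cvtColor(im,cv2.COLOR_RGB2HSV)
print(hsv[74,342],hsv[90,355],W[90,355],W[90,347])
g=(hsv[...,0]>45)&(hsv[...,0]<85)&(hsv[...,1]>80)&(u>320)&(u<375)&(v<170)
print("caps",rects(im,W,g,(60,110),20))
bx=(u>325)&(u<370)&(v>55)&(v<175)
print("rack",rects(im,W,bx,(78,100),200))
tr=(u>140)&(u<235)&(v>125)&(v<250)
print("tray",rects(im,W,tr,(12,30),50))
E
```

```text
762 [499.9  20.9] ang 87.45
731 [716.1   8.7] ang 87.48
991 [606.4 -63.6] ang -2.57
[ 66 165  91] [ 66 165  91] [615.53905354  33.90819727  95.31199358] [607.79760183  34.22968909  85.58269658]
caps [(609, 51, 26, 12, -1.9, 95, 246), (608, 33, 26, 10, -1.2, 96, 231), (607, 15, 26, 12, -4.7, 95, 222), (606, -3, 26, 13, -4.8, 96, 216), (606, -22, 26, 13, -1.1, 96, 214), (605, -38, 26, 13, -11.0, 96, 204)]
rack [(607, 7, 119, 34, 87.8, 84, 3348)]
tray [(396, -93, 160, 95, -89.6, 21, 1730)]
```

Call:
jog_arm --pt "-1 0.051 0.033 0 1.3" --pt "-1 0 0 0.06 0" --pt "-1 0 0 0.06 0" --pt "-1 0 0 0.06 0" --pt "-1 0 0 0 0"

```text
t: 3.28
tool_pos: [602.4, 7.0, 129.2]
ee_rot: [0.722, 0.692, -0.004, -0.004]
wrist_force: [-0.7, 0.1, 0.7]
width: 85.7
finger_force: 0.0
```

Call:
jog_arm --pt "-1 0 0 0.04 0" --pt "-1 0 0 0.037 0" --pt "1 0 0 0 0" --pt "1 0 0 0 0" --pt "1 0 0 0 0"

```text
t: 3.9
tool_pos: [609.1, 7.0, 61.0]
ee_rot: [0.722, 0.692, 0.002, 0.001]
wrist_force: [0.4, 0.5, 0.1]
width: 32.0
finger_force: 0.0
```

Call:
jog_arm --pt "1 0 0 0 0" --pt "1 0 0 0 0" --pt "1 0 0 -0.01 0" --pt "1 0 0 -0.05 0" --pt "1 0 0 -0.06 0"

```text
t: 4.53
tool_pos: [606.4, 7.0, 178.8]
ee_rot: [0.722, 0.692, -0.001, -0.001]
wrist_force: [1.1, -0.4, 1.0]
width: -0.0
finger_force: 0.0
```

```bash
python3 - <<'E'
from h import *
plan(396,-96,140,90)
E
```

```text
to (396, -96, 140, 90) shift-first [-111.7 -206.    38.8] turn -2.4 turn-first [-103.  -210.4   38.8] n 238
```

```bash
python3 - <<'E'
from h import *
im,d,W=cloud("wrist");save("w2",im)
o,M=tool();print(o["t"],o["tool_pos"],o["width"])
im2,d2,W2=cloud("scene");save("s2",im2[100:330,140:480])
m=masks(im2);print(rects(im2,W2,m["green"],(20,300),10));
E
```

```text
4.575 [609.48210675   7.0474046  188.6326151 ] 0.1070435049728806
[(603, -25, 38, 21, 87.3, 93, 46), (518, -158, 26, 24, 60.1, 71, 52)]
```

View pics/w2.png

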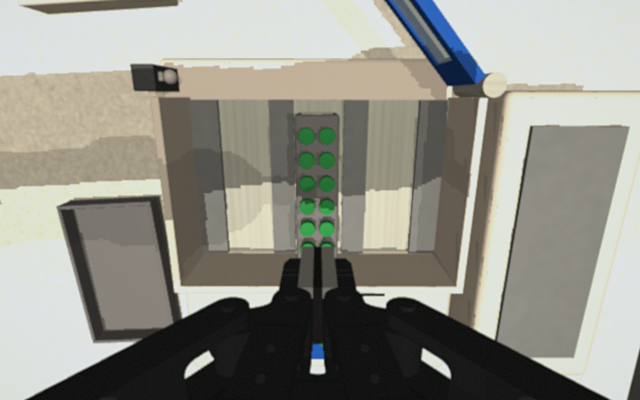

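The rack is still standing in its lane at (317,190) and the shut fingers are above it. The grip was too high, so I'll go lower and check the force before lifting.

Call:
jog_arm --pt "-1 0 -0.001 0 0" --pt "-1 0 0 0 0" --pt "-1 0 0 0.05 0" --pt "-1 0 0 0.045 0" --pt "-1 0 0 0.02 0"

```text
t: 5.25
tool_pos: [603.2, 7.0, 58.3]
ee_rot: [0.722, 0.692, -0.003, -0.002]
wrist_force: [-0.1, 0.7, 1.2]
width: 84.7
finger_force: 0.0
```

Call:
jog_arm --pt "-1 0 0 0.02 0" --pt "-1 0 0 0 0" --pt "0.2 0 0 0 0" --pt "0.2 0 0 0 0" --pt "0.2 0 0 0 0"

```text
t: 5.88
tool_pos: [606.6, 7.1, 43.8]
ee_rot: [0.722, 0.692, 0.0, 0.0]
wrist_force: [-0.9, 0.2, 0.1]
width: 34.6
finger_force: 0.0
```

Call:
jog_arm --pt "1 0 0 0 0" --pt "1 0 0 0 0" --pt "1 0 0 0 0" --pt "1 0 0 0 0" --pt "1 0 0 0 0"

```text
t: 6.5
tool_pos: [606.7, 7.1, 44.2]
ee_rot: [0.722, 0.692, 0.001, 0.001]
wrist_force: [-0.8, 0.1, 6.2]
width: 31.0
finger_force: 59.0
```

Call:
jog_arm --pt "1 0 0 -0.01 0" --pt "1 0 0 -0.02 0" --pt "1 0 0 -0.03 0" --pt "1 0 0 -0.03 0" --pt "1 0 0 -0.03 0"

```text
t: 7.12
tool_pos: [605.9, 7.1, 164.1]
ee_rot: [0.722, 0.692, -0.0, -0.0]
wrist_force: [-0.0, 0.8, -1.4]
width: 31.0
finger_force: 59.6
```

Call:
jog_arm --pt "1 0 0 0 -2.4" --pt "1 0 0 0 0" --pt "1 0 0 0 0" --pt "1 0 0 0 0" --pt "1 0 0 0 0"

```text
t: 7.75
tool_pos: [606.0, 7.0, 162.7]
ee_rot: [0.707, 0.707, -0.0, -0.0]
wrist_force: [0.0, -0.5, -1.5]
width: 31.3
finger_force: 59.6
```

```bash
python3 - <<'E'
from h import *
im,d,W=cloud("wrist");save("w3",im)
plan(396,-96,140,90)
hsv=cv2.cvtColor(im,cv2.COLOR_RGB2HSV)
m=masks(im)["green"]
print("caps",rects(im,W,m,(90,260),20))
E
```

```text
to (396, -96, 140, 90) shift-first [-103.1 -210.    22.7] turn -0.0 turn-first [-103.1 -210.    22.7] n 235
caps [(598, 50, 15, 12, 41.9, 214, 865), (614, 51, 12, 11, -88.9, 214, 864), (599, 34, 12, 12, 45.3, 214, 823), (615, 32, 16, 12, -78.2, 214, 822), (599, 13, 17, 11, 88.0, 214, 788), (613, 14, 15, 12, 33.3, 214, 786), (599, -16, 40, 11, 89.7, 214, 1783), (614, -17, 42, 12, -89.1, 214, 1800)]
```

View pics/w3.png

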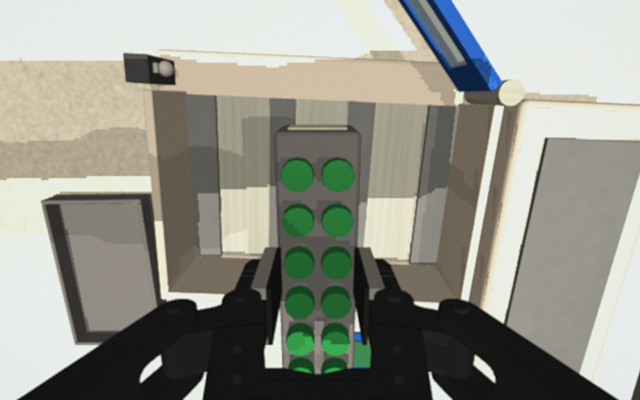

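The grey rack is held straight and level at (318,250), and the tray is at (100,265). Next it goes into the tray.

Call:
jog_arm --pt "1 -0.026 -0.0525 0 0" --pt "1 -0.026 -0.0525 0 0" --pt "1 -0.026 -0.0525 0 0" --pt "1 -0.025 -0.0525 0 0" --pt "1 0 0 0 0"

```text
t: 8.43
tool_pos: [393.0, -96.9, 163.5]
ee_rot: [0.708, 0.706, -0.0, 0.0]
wrist_force: [0.2, -0.4, -1.1]
width: 31.0
finger_force: 60.0
```

Call:
jog_arm --pt "1 0 0 0.055 0" --pt "1 0 0 0.055 0" --pt "1 0 0 0.02 0" --pt "1 0 0 0.015 0" --pt "1 0 0 0.01 0"

```text
t: 9.05
tool_pos: [396.8, -95.9, 7.7]
ee_rot: [0.707, 0.707, 0.0, 0.0]
wrist_force: [0.2, -0.8, -1.8]
width: 30.8
finger_force: 60.1
```

Call:
jog_arm --pt "1 0 0 0.006 0" --pt "1 0 0 0 0" --pt "-0.1 0 0 0 0" --pt "-0.1 0 0 0 0" --pt "-0.1 0 0 0 0"

```text
t: 9.68
tool_pos: [396.5, -96.1, 2.4]
ee_rot: [0.707, 0.707, 0.0, 0.0]
wrist_force: [0.3, 0.2, 0.0]
width: 46.8
finger_force: 0.0
```

Call:
jog_arm --pt "-0.1 0 0 -0.06 0" --pt "-0.1 0 0 -0.06 0" --pt "-1 0 0 -0.06 0" --pt "-1 0 0 0 0" --pt "-1 0 0 0 0"

```text
t: 10.3
tool_pos: [396.2, -96.0, 181.7]
ee_rot: [0.707, 0.707, 0.0, 0.0]
wrist_force: [-1.0, 0.4, -0.7]
width: 85.5
finger_force: 0.0
```

```bash
python3 - <<'E'
from h import *
im,d,W=cloud("top")
m=masks(im);inr=(W[...,0]>150)&(W[...,0]<800)
for k in("orange","green"):print(k,rects(im,W,m[k]&inr,(-5,200),12))
u=np.indices(im.shape[:2])[1]
print("racks",rects(im,W,inr&(u<300)&(u>180),(20,60),60))
im,d,W=cloud("wrist");print("cap w",rects(im,W,masks(im)["green"],(30,80),20))
plan(428,176,200,0)
plan(398,381,200,12)
E
```

```text
orange [(450, 799, 303, 211, -78.9, 6, 357), (400, -883, 248, 120, 73.1, 71, 1591), (429, 176, 99, 27, 0.3, 40, 212), (398, 382, 100, 25, 11.8, 41, 184)]
green [(620, -980, 203, 138, -72.3, 50, 1716), (661, -161, 49, 27, -0.9, 54, 105), (515, -154, 30, 27, -64.8, 71, 60), (397, -61, 26, 25, 90.0, 48, 56)]
racks [(591, 106, 215, 11, 0.3, 49, 104), (428, 176, 121, 34, 0.0, 37, 317), (398, 381, 120, 36, 11.5, 35, 333), (404, 497, 71, 69, 89.1, 34, 378)]
cap w [(397, -53, 27, 12, -0.4, 50, 331), (397, -71, 25, 13, 0.3, 50, 314), (397, -87, 26, 14, -11.2, 50, 298), (397, -105, 26, 14, 9.6, 50, 303), (397, -123, 26, 16, -14.1, 50, 294), (397, -141, 26, 14, 9.1, 50, 285), (518, -154, 38, 33, -28.0, 71, 1097), (660, -159, 51, 28, -3.0, 53, 1471), (605, -157, 10, 9, -44.1, 53, 88)]
to (428, 176, 200, 0) shift-first [271.7  32.7 -19.4] turn 90.0 turn-first [  32.7 -271.7  -19.4] n 274
to (398, 381, 200, 12) shift-first [476.7   2.7 -19.4] turn 78.0 turn-first [ 101.8 -465.8  -19.4] n 477
```

Call:
jog_arm --pt "-1 0.0545 0.0065 0 0" --pt "-1 0.0545 0.0065 0 0" --pt "-1 0.0545 0.0065 0 0" --pt "-1 0.0545 0.0065 0 0" --pt "-1 0.054 0.0065 0 0"

```text
t: 11.02
tool_pos: [427.8, 177.6, 180.4]
ee_rot: [0.707, 0.707, -0.001, -0.0]
wrist_force: [0.8, -0.0, 0.3]
width: 85.4
finger_force: 0.0
```

Call:
jog_arm --pt "-1 0 0 0 10" --pt "-1 0 0 0 10" --pt "-1 0 0 0 10" --pt "-1 0 0 0 10" --pt "-1 0 0 0 10"

```text
t: 11.65
tool_pos: [427.7, 175.7, 180.2]
ee_rot: [0.941, 0.339, -0.002, 0.0]
wrist_force: [0.6, 0.1, 0.4]
width: 84.9
finger_force: 0.0
```

Call:
jog_arm --pt "-1 0 0 0.03 10" --pt "-1 0 0 0.03 10" --pt "-1 0 0 0.03 10" --pt "-1 0 0 0.03 10" --pt "-1 0 0 0 0"

```text
t: 12.28
tool_pos: [444.5, 80.2, 58.3]
ee_rot: [0.997, 0.061, -0.012, -0.038]
wrist_force: [0.0, 0.1, 0.1]
width: 85.4
finger_force: 0.0
```

```bash
python3 - <<'E'
from h import *
im,d,W=cloud("wrist")
u=np.indices(im.shape[:2])[1]
print("orange",rects(im,W,masks(im)["orange"],(30,60),20))
plan(428,176,2,0)
E
```

```text
orange [(473, 178, 27, 14, -89.0, 46, 870), (456, 178, 27, 12, -87.5, 46, 822), (437, 178, 27, 15, -88.0, 46, 765), (420, 177, 27, 14, -89.4, 46, 733), (401, 177, 27, 15, 90.0, 46, 656), (385, 185, 13, 9, -34.3, 46, 276)]
to (428, 176, 2, 0) shift-first [ -5.6 -95.8  57.8] turn 7.2 turn-first [-17.5 -94.4  57.8] n 112
```

```bash
python3 - <<'E'
from h import *
o,M=tool();print(o["t"],o["tool_pos"],o["qpos"].round(3),o["joint_vel"].round(2));print(M.round(3))
E
```

```text
12.325 [445.54956286  81.64621027  59.84280029] [ 0.125  0.041 -0.434  1.111  0.077  3.141] [ 0.05 -0.02  0.05  0.01  0.   -0.  ]
[[ 0.992  0.124 -0.025]
 [ 0.125 -0.989  0.074]
 [-0.016 -0.077 -0.997]]
```

Call:
jog_arm --pt "-1 0 0 0 0" --pt "-1 0 0 0 0" --pt "-1 0 0 0 0" --pt "-1 0 0 0 0" --pt "-1 0 0 0 0"

```text
t: 12.95
tool_pos: [447.5, 83.5, 62.3]
ee_rot: [0.997, 0.064, -0.008, -0.038]
wrist_force: [0.1, 0.3, 0.4]
width: 85.4
finger_force: 0.0
```

```bash
python3 - <<'E'
from h import *
o,M=tool();print(o["t"],o["tool_pos"],o["qpos"].round(3),o["joint_vel"].round(2));print(M.round(3))
E
```

```text
12.95 [447.50978047  83.50026046  62.33447269] [ 0.128  0.039 -0.43   1.112  0.077  3.141] [-0.  0. -0.  0.  0. -0.]
[[ 0.992  0.128 -0.02 ]
 [ 0.129 -0.989  0.075]
 [-0.01  -0.077 -0.997]]
```

Call:
jog_arm --pt "-1 0 0 -0.04 -10" --pt "-1 0 0 -0.04 -10" --pt "-1 0 0 0 -10" --pt "-1 0 0 0 -10" --pt "-1 0 0 0 -10"

```text
t: 13.58
tool_pos: [449.2, 77.2, 142.1]
ee_rot: [0.875, 0.482, 0.009, -0.038]
wrist_force: [-0.3, -0.9, 0.1]
width: 85.2
finger_force: 0.0
```

Call:
jog_arm --pt "-1 0 0 0 -10" --pt "-1 0 0 0 -10" --pt "-1 0 0 0 -10" --pt "-1 0 0 0 -10" --pt "-1 0 0 0 -10"

```text
t: 14.2
tool_pos: [449.1, 77.2, 142.0]
ee_rot: [0.59, 0.807, 0.024, -0.03]
wrist_force: [0.5, -0.2, 0.0]
width: 85.2
finger_force: 0.0
```

Call:
jog_arm --pt "-1 0 0 0 -10" --pt "-1 0 0 0 -10" --pt "-1 0 0 0 -10" --pt "-1 0 0 0 -10" --pt "-1 0 0 0 -10"

```text
t: 14.82
tool_pos: [449.1, 77.3, 142.0]
ee_rot: [0.193, 0.98, 0.035, -0.017]
wrist_force: [0.3, 0.1, 0.1]
width: 85.4
finger_force: 0.0
```

```bash
python3 - <<'E'
from h import *
o,M=tool();print(o["t"],o["tool_pos"],o["qpos"].round(3));print(M.round(3))
plan(429,177,100,180)
E
```

```text
14.825 [449.10593943  77.26219227 141.97058823] [ 0.115  0.01  -0.282  1.29   0.077  0.503]
[[-0.925  0.38  -0.02 ]
 [ 0.378  0.923  0.075]
 [ 0.047  0.061 -0.997]]
to (429, 177, 100, 180) shift-first [56.3 84.7 42. ] turn -22.2 turn-first [20.1 99.7 42. ] n 110
```

Call:
jog_arm --pt "-1 -0.0127 -0.031 -0.02 0" --pt "-1 -0.0127 -0.031 -0.02 0" --pt "-1 0 0 0 -10" --pt "-1 0 0 0 -10" --pt "-1 0 0 0 -10"

```text
t: 15.45
tool_pos: [449.5, 7.3, 176.9]
ee_rot: [-0.067, 0.997, 0.038, -0.008]
wrist_force: [-1.4, 0.1, 0.1]
width: 85.3
finger_force: 0.0
```

Call:
jog_arm --pt "-1 0 0 0 -10" --pt "-1 0 0 0 -10" --pt "-1 0 0 0 -10" --pt "-1 0 0 0 -10" --pt "-1 0 0 0 -10"

```text
t: 16.08
tool_pos: [449.5, 7.4, 176.9]
ee_rot: [-0.482, 0.875, 0.038, 0.009]
wrist_force: [0.2, 0.1, -0.2]
width: 85.5
finger_force: 0.0
```

Call:
jog_arm --pt "-1 0 0 0 -10" --pt "-1 0 0 0 -10" --pt "-1 0 0 0 -10" --pt "-1 0 0 0 -10" --pt "-1 0 0 0 -10"

```text
t: 16.7
tool_pos: [449.4, 7.4, 176.8]
ee_rot: [0.807, -0.59, -0.03, -0.024]
wrist_force: [-0.5, 0.3, 0.3]
width: 85.1
finger_force: 0.0
```

Call:
jog_arm --pt "-1 0 0 0 -10" --pt "-1 0 0 0 -10" --pt "-1 0 0 0 -10" --pt "-1 0 0 0 -10" --pt "-1 0 0 0 -10"

```text
t: 17.32
tool_pos: [449.5, 7.5, 176.9]
ee_rot: [0.98, -0.193, -0.017, -0.035]
wrist_force: [0.4, -0.8, 0.6]
width: 84.9
finger_force: 0.0
```

```bash
cat >> h.py <<'E'
def st():
    o,M=tool();q=o["qpos"];print(round(o["t"],2),o["tool_pos"].round(1),"q",q.round(3),"zax",M[:,2].round(4),"th",round(np.degrees(np.arctan2(M[1,0],M[0,0])),1),"w",round(o["width"],1),"F",o["wrist_force"].round(1))
E
python3 -c "
from h import *
st()"
```

```text
17.32 [449.5   7.5 176.9] q [-0.038  0.004 -0.213  1.378  0.074 -2.791] zax [-0.0205  0.0748 -0.997 ] th -22.2 w 84.9 F [ 0.4 -0.8  0.6]
```

Call:
jog_arm --pt "-1 0 0 0 -10" --pt "-1 0 0 0 -10" --pt "-1 0 0 0 -8" --pt "-1 0 0 0 0" --pt "-1 0 0 0 0"

```text
t: 17.95
tool_pos: [447.8, 39.9, 176.7]
ee_rot: [0.999, 0.025, -0.008, -0.025]
wrist_force: [-0.2, -0.7, -0.5]
width: 85.5
finger_force: 0.0
```

```bash
python3 -c "
from h import *
st()"
```

```text
17.95 [447.8  39.9 176.7] q [ 0.052 -0.004 -0.219  1.369  0.05  -3.141] zax [-0.0166  0.0488 -0.9987] th 2.9 w 85.5 F [-0.2 -0.7 -0.5]
```

Working as hoped: the tilt shrank. I'll continue.

Call:
jog_arm --pt "-1 0 0 0 -8" --pt "-1 0 0 0 0" --pt "-1 0 0 0 -5" --pt "-1 0 0 0 0" --pt "-1 0 0 0 0"

```text
t: 18.58
tool_pos: [438.9, 93.5, 176.6]
ee_rot: [0.995, 0.102, -0.003, -0.003]
wrist_force: [-0.2, -0.2, 1.2]
width: 85.3
finger_force: 0.0
```

```bash
python3 -c "
from h import *
st()"
```

```text
18.57 [438.9  93.5 176.6] q [ 0.205 -0.012 -0.227  1.362  0.007 -3.141] zax [-0.0071  0.0055 -1.    ] th 11.7 w 85.3 F [-0.2 -0.2  1.2]
```

Call:
jog_arm --pt "-1 0.0036 -0.042 0 0" --pt "-1 0.0036 -0.042 0 0" --pt "-1 0 0 0 6" --pt "-1 0 0 0.03 5.7" --pt "-1 0 0 0 0"

```text
t: 19.2
tool_pos: [427.3, 176.9, 145.5]
ee_rot: [1.0, 0.0, -0.005, -0.002]
wrist_force: [-0.0, 0.0, 0.4]
width: 85.8
finger_force: 0.0
```

```bash
python3 -c "
from h import *
st();plan(429,177,2,0)"
```

```text
19.2 [427.3 176.9 145.5] q [ 0.387  0.02  -0.262  1.296  0.008 -2.756] zax [-0.0105  0.0042 -0.9999] th 0.1 w 85.8 F [-0.   0.   0.4]
to (429, 177, 2, 0) shift-first [ 1.700e+00 -1.000e-01  1.435e+02] turn 0.1 turn-first [ 1.700e+00 -1.000e-01  1.435e+02] n 144
```

Call:
jog_arm --pt "-1 0.003 0 0.05 0" --pt "-1 0 0 0.05 0" --pt "-1 0 0 0.03 0" --pt "-1 0 0 0.012 0" --pt "0.2 0 0 0 0"

```text
t: 19.82
tool_pos: [430.8, 178.7, 5.7]
ee_rot: [1.0, 0.001, -0.004, -0.003]
wrist_force: [-1.0, -0.6, 0.3]
width: 69.8
finger_force: 0.0
```

Call:
jog_arm --pt "0.2 0 0 0 0" --pt "0.2 0 0 0 0" --pt "1 0 0 0 0" --pt "1 0 0 0 0" --pt "1 0 0 0 0"

```text
t: 20.45
tool_pos: [431.2, 179.2, 6.5]
ee_rot: [1.0, 0.001, -0.002, -0.003]
wrist_force: [-1.3, -1.7, 6.5]
width: 23.5
finger_force: 58.5
```

Call:
jog_arm --pt "1 0 0 0 0" --pt "1 0 0 -0.01 0" --pt "1 0 0 -0.03 0" --pt "1 0 0 -0.04 0" --pt "1 0 0 -0.04 0"

```text
t: 21.08
tool_pos: [430.8, 178.3, 126.8]
ee_rot: [1.0, 0.001, -0.004, -0.003]
wrist_force: [1.3, 0.5, -0.7]
width: 23.0
finger_force: 59.1
```

```bash
python3 - <<'E'
from h import *
st()
im,d,W=cloud("wrist")
print("orange",rects(im,W,masks(im)["orange"],(100,260),20))
E
```

```text
21.07 [430.8 178.3 126.8] q [ 0.387  0.028 -0.295  1.252  0.008 -2.757] zax [-0.0072  0.0057 -1.    ] th 0.1 w 23.0 F [ 1.3  0.5 -0.7]
orange [(472, 187, 15, 12, -11.8, 166, 740), (473, 172, 15, 12, -13.9, 167, 736), (454, 187, 17, 12, -12.9, 166, 702), (455, 172, 15, 12, -40.8, 167, 703), (435, 185, 19, 10, 3.4, 166, 627), (435, 172, 19, 10, -2.0, 167, 647), (407, 186, 73, 13, 0.2, 166, 1888), (408, 171, 71, 12, 0.2, 167, 1897)]
```

Call:
jog_arm --pt "1 0 0 -0.03 9.4" --pt "1 0 0 -0.03 9.4" --pt "1 0 0 -0.006 9.4" --pt "1 0 0 0 9.4" --pt "1 0 0 0 9.4"

```text
t: 21.75
tool_pos: [431.6, 178.0, 191.6]
ee_rot: [0.916, -0.401, -0.004, -0.001]
wrist_force: [0.2, 0.9, -2.2]
width: 23.3
finger_force: 59.2
```

Call:
jog_arm --pt "1 0 0 0 9.4" --pt "1 0 0 0 9.4" --pt "1 0 0 0 9.4" --pt "1 0 0 0 9.4" --pt "1 0 0 0 7.9"

```text
t: 22.38
tool_pos: [431.5, 178.0, 191.5]
ee_rot: [-0.69, 0.723, 0.005, -0.001]
wrist_force: [-0.5, -0.8, -1.9]
width: 23.2
finger_force: 59.1
```

Call:
jog_arm --pt "1 0.033 -0.049 0 0" --pt "1 0.033 -0.049 0 0" --pt "1 0.033 -0.049 0 0" --pt "1 0.033 -0.049 0 0" --pt "1 0.033 -0.049 0 0"

```text
t: 23.0
tool_pos: [670.8, 1.6, 188.7]
ee_rot: [-0.692, 0.722, 0.005, -0.0]
wrist_force: [0.9, 1.1, -0.5]
width: 23.2
finger_force: 59.3
```

Call:
jog_arm --pt "1 0 0 0 0" --pt "1 0 0 0 0" --pt "1 0 0 0 0" --pt "1 0 0 0 0" --pt "1 0 0 0 0"

```text
t: 23.62
tool_pos: [669.1, 3.4, 189.4]
ee_rot: [-0.692, 0.722, 0.004, -0.0]
wrist_force: [0.2, -0.3, -1.7]
width: 22.9
finger_force: 59.5
```

```bash
python3 - <<'E'
from h import *
st()
im,d,W=cloud("wrist");save("w4",im)
m=masks(im)["orange"]
q=W[m&(W[...,2]>150)&(W[...,2]<300)];print(cv2.minAreaRect(q[:,:2].astype(np.float32)),np.median(q[:,2]))
plan(669,3.2,80,-92.5)
E
```

```text
23.62 [669.1   3.4 189.4] q [ 0.002  0.418  0.33   1.489  0.006 -1.527] zax [-0.0059  0.0057 -1.    ] th -92.4 w 22.9 F [ 0.2 -0.3 -1.7]
((671.0061645507812, 10.346660614013672), (109.3255844116211, 27.882841110229492), 88.3364028930664) 228.81104454741845
to (669, 3.2, 80, -92.5) shift-first [1.000e-01 2.000e-01 1.092e+02] turn 0.1 turn-first [1.000e-01 2.000e-01 1.092e+02] n 109
```

View pics/w4.png

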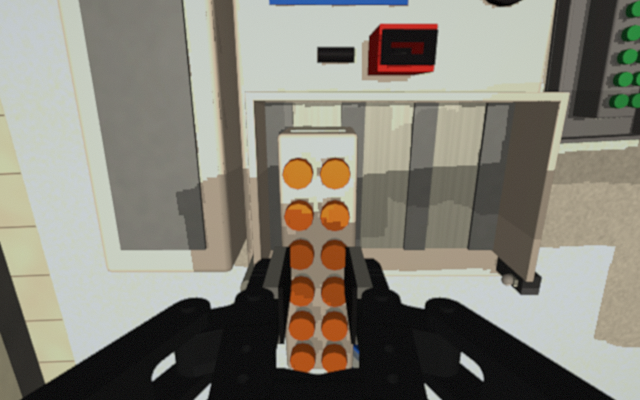

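The orange rack is held level at (317,260), lined up over the far lane. I'll lower it.

Call:
jog_arm --pt "1 0 0 0.05 0" --pt "1 0 0 0.04 0" --pt "1 0 0 0.02 0" --pt "1 0 0 0.01 0" --pt "1 0 0 0.005 0"

```text
t: 24.3
tool_pos: [668.8, 3.6, 63.7]
ee_rot: [-0.692, 0.722, 0.004, -0.0]
wrist_force: [-0.5, 0.3, -1.1]
width: 22.8
finger_force: 59.5
```

Call:
jog_arm --pt "1 0 0 0.004 0" --pt "1 0 0 0.003 0" --pt "1 0 0 0.001 0" --pt "1 0 0 0 0" --pt "1 0 0 0 0"

```text
t: 24.92
tool_pos: [669.0, 3.5, 56.8]
ee_rot: [-0.692, 0.722, 0.004, 0.0]
wrist_force: [-2.8, -0.4, 5.5]
width: 23.1
finger_force: 60.6
```

Call:
jog_arm --pt "0.1 0 0 0 0" --pt "0.1 0 0 0 0" --pt "0.1 0 0 -0.03 0" --pt "0.1 0 0 -0.05 0" --pt "0.1 0 0 -0.06 0"

```text
t: 25.55
tool_pos: [668.8, 2.8, 195.6]
ee_rot: [-0.692, 0.722, 0.005, -0.001]
wrist_force: [1.4, 0.1, 0.5]
width: 38.4
finger_force: 0.0
```

Call:
jog_arm --pt "-1 0 0 0 0" --pt "-1 0 0 0 0" --pt "-1 0 0 0 0" --pt "-1 0 0 0 0" --pt "-1 0 0 0 0"

```text
t: 26.18
tool_pos: [669.2, 2.8, 194.7]
ee_rot: [-0.692, 0.722, 0.005, -0.001]
wrist_force: [-0.6, 1.3, -0.1]
width: 85.3
finger_force: 0.0
```

```bash
python3 - <<'E'
from h import *
st()
im,d,W=cloud("top");m=masks(im);inr=(W[...,0]>150)&(W[...,0]<800)
print(rects(im,W,m["orange"]&inr,(20,130),12))
u=np.indices(im.shape[:2])[1]
print("B",rects(im,W,inr&(u<260)&(u>180),(20,60),60))
im,d,W=cloud("wrist");m=masks(im)["orange"];print(rects(im,W,m,(60,130),100))
print("body",rects(im,W,W[...,0]>630,(80,90),800))
plan(398,381,190,11.5); plan(398,381,190,-168.5)
E
```

```text
26.18 [669.2   2.8 194.7] q [ 1.000e-03  4.210e-01  3.480e-01  1.505e+00  6.000e-03 -1.527e+00] zax [-0.0084  0.0057 -0.9999] th -92.4 w 85.3 F [-0.6  1.3 -0.1]
[(400, -881, 246, 119, 72.6, 70, 1608), (398, 383, 100, 27, 13.2, 42, 183)]
B [(398, 382, 121, 37, 12.2, 36, 333), (404, 497, 72, 70, 89.0, 34, 379)]
[(666, -38, 25, 11, -2.5, 96, 367), (667, -20, 26, 12, 0.9, 96, 356), (668, -2, 26, 15, 9.8, 96, 371), (669, 17, 26, 16, -3.2, 96, 360), (669, 36, 27, 16, -1.9, 96, 346), (669, 54, 26, 18, -2.0, 96, 360)]
body [(795, -33, 214, 110, 87.4, 89, 14511), (668, 7, 119, 34, 88.2, 84, 3355)]
to (398, 381, 190, 11.5) shift-first [-366.4  287.1    5.1] turn -103.9 turn-first [-190.5 -424.7    5.1] n 466
to (398, 381, 190, -168.5) shift-first [-366.4  287.1    5.1] turn 76.1 turn-first [190.5 424.7   5.1] n 466
```

Call:
jog_arm --pt "-1 -0.0458 0.0359 0 0" --pt "-1 -0.0458 0.0359 0 0" --pt "-1 -0.0458 0.0359 0 0" --pt "-1 -0.0458 0.0359 0 0" --pt "-1 -0.0458 0.0359 0 0"

```text
t: 26.9
tool_pos: [498.6, 240.4, 198.3]
ee_rot: [-0.692, 0.722, 0.004, -0.0]
wrist_force: [1.0, 1.2, 0.2]
width: 85.6
finger_force: 0.0
```

Call:
jog_arm --pt "-1 -0.0458 0.0359 0 0" --pt "-1 -0.0458 0.0359 0 0" --pt "-1 -0.0458 0.0359 0 0" --pt "-1 0 0 0 9.5" --pt "-1 0 0 0 9.5"

```text
t: 27.52
tool_pos: [397.2, 381.8, 199.6]
ee_rot: [-0.562, 0.827, 0.004, -0.001]
wrist_force: [0.1, -0.0, -0.0]
width: 85.6
finger_force: 0.0
```

Call:
jog_arm --pt "-1 0 0 0.01 9.5" --pt "-1 0 0 0.01 9.5" --pt "-1 0 0 0.01 9.5" --pt "-1 0 0 0.01 9.5" --pt "-1 0 0 0.01 9.5"

```text
t: 28.15
tool_pos: [397.7, 381.2, 149.3]
ee_rot: [-0.18, 0.984, 0.004, -0.003]
wrist_force: [0.1, -0.2, -0.2]
width: 85.4
finger_force: 0.0
```

Call:
jog_arm --pt "-1 0 0 0 9.5" --pt "-1 0 0 0 0" --pt "-1 0 0 0 0" --pt "-1 0 0 0 0" --pt "-1 0 0 0 0"

```text
t: 28.78
tool_pos: [397.8, 381.3, 149.7]
ee_rot: [-0.101, 0.995, 0.003, -0.003]
wrist_force: [-0.0, -0.2, 0.3]
width: 86.0
finger_force: 0.0
```

```bash
python3 - <<'E'
from h import *
st()
im,d,W=cloud("wrist");m=masks(im)["orange"];print(rects(im,W,m,(30,60),100))
print("body",rects(im,W,np.ones_like(m),(29,39),800))
plan(398,382,0,-168)
E
```

```text
28.77 [397.8 381.3 149.7] q [ 0.759  0.179 -0.076  1.317  0.009  0.556] zax [-0.0068  0.0059 -1.    ] th -168.4 w 86.0 F [-0.  -0.2  0.3]
[(354, 374, 26, 12, -76.1, 46, 374), (372, 378, 25, 14, -79.1, 46, 365), (390, 382, 26, 14, -78.0, 46, 358), (408, 386, 27, 16, -79.4, 46, 362), (426, 390, 26, 17, -77.8, 46, 351), (444, 394, 26, 17, -77.3, 45, 353)]
body [(398, 384, 120, 34, 12.1, 34, 3287), (403, 500, 70, 69, -4.1, 34, 5918)]
to (398, 382, 0, -168) shift-first [ -0.4   0.7 149.7] turn -0.4 turn-first [ -0.4   0.7 149.7] n 150
```

Call:
jog_arm --pt "-1 0 0.0025 0.05 -0.4" --pt "-1 0 0 0.05 0" --pt "-1 0 0 0.03 0" --pt "-1 0 0 0.014 0" --pt "0.2 0 0 0 0"

```text
t: 29.45
tool_pos: [396.0, 384.2, 5.3]
ee_rot: [-0.104, 0.995, 0.003, -0.004]
wrist_force: [-0.2, 0.3, 0.4]
width: 69.6
finger_force: 0.0
```

Call:
jog_arm --pt "0.2 0 0 0 0" --pt "0.2 0 0 0 0" --pt "1 0 0 0 0" --pt "1 0 0 0 0" --pt "1 0 0 0 0"

```text
t: 30.08
tool_pos: [396.9, 384.9, 7.1]
ee_rot: [-0.104, 0.995, 0.004, -0.002]
wrist_force: [-0.8, -2.0, 5.5]
width: 23.0
finger_force: 58.6
```

Call:
jog_arm --pt "1 0 0 0 0" --pt "1 0 0 -0.01 0" --pt "1 0 0 -0.03 0" --pt "1 0 0 -0.05 0" --pt "1 0 0 -0.06 0"

```text
t: 30.7
tool_pos: [396.5, 383.0, 156.7]
ee_rot: [-0.104, 0.995, 0.003, -0.004]
wrist_force: [0.7, 1.4, -1.3]
width: 23.2
finger_force: 59.1
```

Call:
jog_arm --pt "1 0 0 -0.04 -9.5" --pt "1 0 0 0 -9.5" --pt "1 0 0 0 -9.5" --pt "1 0 0 0 -9.5" --pt "1 0 0 0 -9.5"

```text
t: 31.32
tool_pos: [397.4, 383.3, 196.1]
ee_rot: [-0.498, 0.867, 0.004, -0.002]
wrist_force: [-0.6, -0.4, -1.8]
width: 22.9
finger_force: 59.1
```

Call:
jog_arm --pt "1 0 0 0 -9.5" --pt "1 0 0 0 -9.5" --pt "1 0 0 0 -9.1" --pt "1 0 0 0 0" --pt "1 0 0 0 0"

```text
t: 31.95
tool_pos: [397.5, 383.4, 195.8]
ee_rot: [-0.691, 0.723, 0.004, -0.0]
wrist_force: [0.1, -0.6, -1.0]
width: 22.9
finger_force: 59.1
```

```bash
python3 - <<'E'
from h import *
st()
im,d,W=cloud("wrist");m=masks(im)["orange"];print(rects(im,W,m,(180,300),100))
plan(607.8,9.4,190,-92.5)
E
```

```text
31.95 [397.5 383.4 195.8] q [ 0.762  0.179  0.024  1.417  0.009 -0.764] zax [-0.0069  0.0058 -1.    ] th -92.6 w 22.9 F [ 0.1 -0.6 -1. ]
[(405, 339, 15, 12, 44.9, 235, 733), (389, 339, 12, 12, -44.9, 234, 730), (406, 357, 16, 12, 45.3, 235, 705), (389, 358, 15, 12, -73.0, 234, 694), (405, 376, 18, 11, -79.8, 235, 642), (392, 377, 17, 11, 71.5, 234, 645), (406, 395, 20, 10, 86.4, 235, 596), (392, 396, 20, 10, -87.9, 234, 590), (408, 416, 48, 13, 87.2, 235, 1292), (393, 423, 38, 12, 87.5, 235, 1259)]
to (607.8, 9.4, 190, -92.5) shift-first [ 364.3 -226.7    5.8] turn -0.0 turn-first [ 364.5 -226.4    5.8] n 429
```

Call:
jog_arm --pt "1 0.0456 -0.0283 0 0" --pt "1 0.0456 -0.0283 0 0" --pt "1 0.0456 -0.0283 0 0" --pt "1 0.0456 -0.0283 0 0" --pt "1 0.0456 -0.0283 0 0"

```text
t: 32.62
tool_pos: [529.9, 148.1, 193.5]
ee_rot: [-0.691, 0.722, 0.004, -0.0]
wrist_force: [-0.2, 0.5, -2.4]
width: 22.8
finger_force: 59.2
```

Call:
jog_arm --pt "1 0.0456 -0.0283 0 0" --pt "1 0.0456 -0.0283 0 0" --pt "1 0.0456 -0.0283 0 0" --pt "1 0 0 0 0" --pt "1 0 0 0 0"

```text
t: 33.25
tool_pos: [608.1, 9.3, 191.8]
ee_rot: [-0.691, 0.722, 0.005, -0.001]
wrist_force: [-0.3, 0.3, -2.5]
width: 22.7
finger_force: 59.3
```

```bash
python3 - <<'E'
from h import *
plan(607.5,8.4,56.5,-92.5)
E
```

```text
to (607.5, 8.4, 56.5, -92.5) shift-first [  1.    0.5 135.3] turn -0.0 turn-first [  1.    0.5 135.3] n 135
```

Call:
jog_arm --pt "1 0.001 0 0.05 0" --pt "1 0 0 0.045 0" --pt "1 0 0 0.02 0" --pt "1 0 0 0.008 0" --pt "1 0 0 0.005 0"

```text
t: 33.88
tool_pos: [607.6, 10.0, 64.7]
ee_rot: [-0.692, 0.722, 0.004, -0.0]
wrist_force: [-0.1, -0.5, -0.9]
width: 23.2
finger_force: 59.4
```

Call:
jog_arm --pt "1 0 0 0.004 0" --pt "1 0 0 0.003 0" --pt "1 0 0 0.001 0" --pt "1 0 0 0 0" --pt "1 0 0 0 0"

```text
t: 34.5
tool_pos: [608.1, 9.3, 57.1]
ee_rot: [-0.692, 0.722, 0.004, 0.0]
wrist_force: [-1.9, 1.9, 6.3]
width: 22.8
finger_force: 60.8
```

Call:
jog_arm --pt "0.1 0 0 0 0" --pt "0.1 0 0 0 0" --pt "0.1 0 0 -0.03 0" --pt "0.1 0 0 -0.05 0" --pt "0.1 0 0 -0.06 0"

```text
t: 35.12
tool_pos: [607.4, 8.2, 196.1]
ee_rot: [-0.692, 0.722, 0.005, -0.002]
wrist_force: [1.4, 0.4, 0.8]
width: 38.2
finger_force: 0.0
```

Call:
jog_arm --pt "1 -0.0545 -0.0095 0 0" --pt "1 -0.0545 -0.0095 0 0" --pt "1 -0.0545 -0.0095 0 0" --pt "1 -0.0545 -0.0095 0 0" --pt "1 0 0 0 0"

```text
t: 35.75
tool_pos: [655.3, 228.2, 194.9]
ee_rot: [-0.694, 0.72, 0.005, -0.001]
wrist_force: [0.4, -0.6, -0.8]
width: 0.0
finger_force: 0.0
```

```bash
python3 - <<'E'
from h import *
st()
im,d,W=cloud("top");m=masks(im);inr=(W[...,0]>150)&(W[...,0]<800)
print(rects(im,W,m["blue"]&inr,(20,130),100))
im,d,W=cloud("wrist");save("w5",im);m=masks(im)["orange"];print(rects(im,W,m,(60,130),100))
print("door",rects(im,W,masks(im)["blue"],(90,130),100))
plan(655,222,77,-92.5)
E
```

```text
35.75 [655.3 228.2 194.9] q [ 0.331  0.474  0.428  1.531  0.008 -1.202] zax [-0.009   0.0055 -0.9999] th -92.2 w 0.0 F [ 0.4 -0.6 -0.8]
[(670, 141, 146, 9, -51.5, 107, 152), (646, -161, 105, 44, -2.9, 52, 245), (621, 974, 160, 107, -2.7, 59, 158), (456, -362, 240, 165, -2.1, 42, 1824)]
[]
door [(651, 167, 197, 8, -51.1, 110, 2790)]
to (655, 222, 77, -92.5) shift-first [2.80e+00 1.00e-01 1.19e+02] turn 0.1 turn-first [2.80e+00 1.00e-01 1.19e+02] n 119
```

View pics/w5.png

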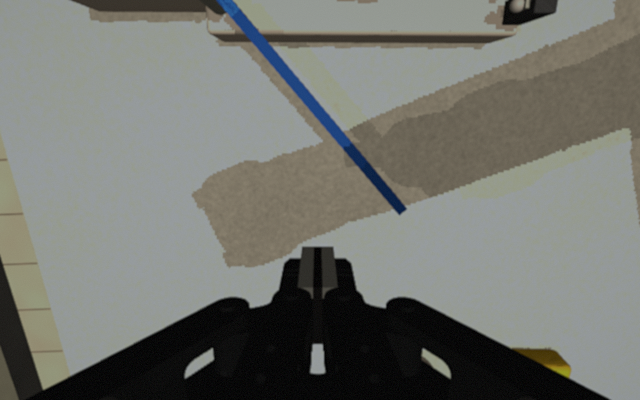

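The door runs from (222,0) to (403,210) and the shut fingers at (318,255) are on its outer side. I'll lower and sweep it shut.

Call:
jog_arm --pt "1 0 0 0.05 0" --pt "1 0 0 0.05 0" --pt "1 0 0 0.018 0" --pt "1 0.0195 0.018 0 0" --pt "1 0.0085 0.01 0 0"

```text
t: 36.48
tool_pos: [624.6, 196.0, 79.1]
ee_rot: [-0.691, 0.723, 0.004, -0.001]
wrist_force: [0.6, -0.7, -0.5]
width: -0.2
finger_force: 0.0
```

Call:
jog_arm --pt "1 0.0085 0.0095 0 0" --pt "1 0.0103 0.008 0 0" --pt "1 0.0103 0.008 0 0" --pt "1 0.0115 0.0063 0 0" --pt "1 0.0115 0.0063 0 0"

```text
t: 37.1
tool_pos: [584.9, 147.3, 79.0]
ee_rot: [-0.692, 0.722, 0.004, -0.001]
wrist_force: [-0.6, 0.0, -0.4]
width: 0.4
finger_force: 0.0
```

Call:
jog_arm --pt "1 0.0123 0.004 0 0" --pt "1 0.0123 0.004 0 0" --pt "1 0.006 0.001 0 0" --pt "1 0.005 0.001 0 0" --pt "1 0 0 0 0"

```text
t: 37.72
tool_pos: [573.8, 112.6, 78.8]
ee_rot: [-0.692, 0.722, 0.005, -0.0]
wrist_force: [-1.4, -0.5, -0.8]
width: -0.4
finger_force: 0.0
```

```bash
python3 - <<'E'
from h import *
st()
im,d,W=cloud("top");m=masks(im);inr=(W[...,0]>470)&(W[...,0]<800)
print(rects(im,W,m["blue"]&inr,(80,130),20))
E
```

```text
37.73 [573.8 112.6  78.8] q [ 0.19   0.266 -0.123  1.188  0.007 -1.338] zax [-0.007   0.0058 -1.    ] th -92.4 w -0.4 F [-1.4 -0.5 -0.8]
[]
```

Now push in small steps with force readings.

Call:
jog_arm --pt "1 0.002 0 0 0" --pt "1 0.002 0 0 0" --pt "1 0.002 0 0 0" --pt "1 0.002 0 0 0" --pt "1 0 0 0 0"

```text
t: 38.4
tool_pos: [573.4, 104.7, 78.8]
ee_rot: [-0.692, 0.722, 0.004, -0.001]
wrist_force: [0.5, -0.1, -0.6]
width: -0.0
finger_force: 0.0
```

Call:
jog_arm --pt "1 0.002 0 0 0" --pt "1 0.002 0 0 0" --pt "1 0.001 0 0 0" --pt "1 0 0 0 0" --pt "1 0 0 0 0"

```text
t: 39.02
tool_pos: [573.2, 99.9, 78.8]
ee_rot: [-0.692, 0.722, 0.004, -0.001]
wrist_force: [0.0, 0.2, -0.1]
width: -0.1
finger_force: 0.0
```

```bash
python3 - <<'E'
from h import *
im,d,W=cloud("wrist");save("w6",im)
print("door",rects(im,W,masks(im)["blue"],(50,130),60))
im,d,W=cloud("scene");m=masks(im)
print(rects(im,W,m["blue"]&(W[...,0]>470)&(W[...,0]<800),(50,130),20))
E
```

```text
door [(687, 121, 96, 11, -51.0, 102, 8799)]
[(645, -162, 102, 36, -3.1, 52, 127)]
```

View pics/w6.png

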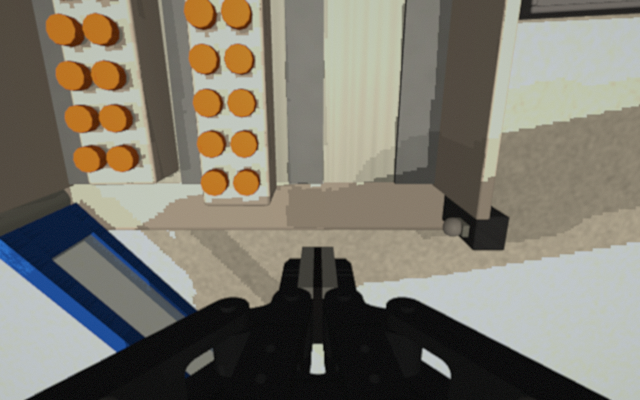

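The door has not moved and still sits at lower left, (0,240) to (190,400). The fingers are at (318,255), so they passed over it. I'll measure the real fingertip height.

```bash
python3 - <<'E'
from h import *
st()
im,d,W=cloud("wrist")
for v in(240,246,249,252,256,262,270,280,300): print(v,W[v,308].round(0),W[v,330].round(0),im[v,308])
E
```

```text
39.12 [573.2  99.9  78.8] q [ 0.169  0.261 -0.13   1.186  0.007 -1.36 ] zax [-0.007   0.0058 -1.    ] th -92.4 w 0.1 F [-1.3  0.2  0.4]
240 [582. 136.  -1.] [565. 137.  -0.] [166 155 134]
246 [578.  89. 119.] [569.  89. 119.] [130 123 106]
249 [578.  89. 122.] [569.  90. 121.] [63 61 57]
252 [578.  89. 125.] [569.  89. 126.] [65 63 58]
256 [578.  89. 129.] [569.  88. 130.] [63 62 55]
262 [577.  89. 134.] [nan nan nan] [63 61 56]
270 [577.  89. 140.] [569.  90. 140.] [63 62 57]
280 [577.  89. 147.] [570.  89. 147.] [64 61 58]
300 [577.  87. 162.] [570.  88. 162.] [12 13 18]
```

The fingertips are really about 38 mm above the reported TCP, which explains the shallow grips. I'll redo the push lower.

Call:
jog_arm --pt "1 0 0 -0.03 0" --pt "1 -0.0427 -0.0256 0 0" --pt "1 -0.0427 -0.0256 0 0" --pt "1 -0.0427 -0.0256 0 0" --pt "1 0 0 0 0"

```text
t: 39.8
tool_pos: [656.4, 227.3, 107.2]
ee_rot: [-0.693, 0.721, 0.005, -0.001]
wrist_force: [-0.8, -0.6, -0.0]
width: -0.1
finger_force: 0.0
```

Call:
jog_arm --pt "1 0 0 0.05 0" --pt "1 0 0 0.025 0" --pt "1 0 0 0 0" --pt "1 0.0195 0.018 0 0" --pt "1 0.0085 0.01 0 0"

```text
t: 40.42
tool_pos: [626.2, 197.3, 36.0]
ee_rot: [-0.692, 0.722, 0.004, 0.001]
wrist_force: [1.0, -0.3, 0.7]
width: 0.0
finger_force: 0.5
```

Call:
jog_arm --pt "1 0.0085 0.0095 0 0" --pt "1 0.0103 0.008 0 0" --pt "1 0.0103 0.008 0 0" --pt "1 0.0115 0.0063 0 0" --pt "1 0.0115 0.0063 0 0"

```text
t: 41.05
tool_pos: [585.9, 147.1, 34.7]
ee_rot: [-0.692, 0.722, 0.004, 0.0]
wrist_force: [3.1, -1.3, 6.7]
width: -0.1
finger_force: 0.5
```

Call:
jog_arm --pt "1 0.0123 0.004 0 0" --pt "1 0.0123 0.004 0 0" --pt "1 0.006 0.001 0 0" --pt "1 0.004 0.001 0 0" --pt "1 0 0 0 0"

```text
t: 41.68
tool_pos: [573.9, 112.9, 34.5]
ee_rot: [-0.692, 0.722, 0.004, -0.0]
wrist_force: [-0.7, -0.0, 6.8]
width: 0.3
finger_force: 0.0
```

Call:
jog_arm --pt "1 0.003 0 0 0" --pt "1 0.003 0 0 0" --pt "1 0.002 0 0 0" --pt "1 0.002 0 0 0" --pt "1 0 0 0 0"

```text
t: 42.3
tool_pos: [573.0, 103.3, 34.6]
ee_rot: [-0.692, 0.722, 0.005, -0.001]
wrist_force: [-2.1, -1.7, 10.4]
width: -0.0
finger_force: 0.2
```

Call:
jog_arm --pt "1 0.002 0 0 0" --pt "1 0.002 0 0 0" --pt "1 0.001 0 0 0" --pt "1 0 0 0 0" --pt "1 0 0 0 0"

```text
t: 42.92
tool_pos: [573.1, 103.2, 34.7]
ee_rot: [-0.693, 0.721, 0.008, 0.003]
wrist_force: [-2.1, 16.2, 8.6]
width: -0.1
finger_force: 9.0
```

```bash
python3 - <<'E'
from h import *
st()
im,d,W=cloud("wrist")
print("door",rects(im,W,masks(im)["blue"],(100,118),60))
E
```

```text
42.92 [573.1 103.2  34.7] q [ 0.169  0.282 -0.202  1.092  0.016 -1.363] zax [-0.007   0.0153 -0.9999] th -92.3 w -0.1 F [-2.1 16.2  8.6]
door [(596, 87, 172, 11, -2.6, 109, 17030)]
```

Call:
jog_arm --pt "1 -0.01 0 0 0" --pt "1 -0.02 0 0 0" --pt "1 0 0 -0.06 0" --pt "1 0 0 -0.06 0" --pt "1 0 0 -0.06 0"

```text
t: 43.6
tool_pos: [575.3, 128.1, 215.0]
ee_rot: [-0.692, 0.722, 0.005, -0.001]
wrist_force: [0.2, -0.1, 0.3]
width: -0.0
finger_force: 0.0
```

```bash
python3 - <<'E'
from h import *
st()
im,d,W=cloud("wrist")
print("door",rects(im,W,masks(im)["blue"],(100,118),60))
im,d,W=cloud("top");m=masks(im);inr=(W[...,0]>250)&(W[...,0]<800)
print(rects(im,W,m["blue"]&inr,(30,130),100))
u=np.indices(im.shape[:2])[1]
print("handle",rects(im,W,inr&(u>390)&(u<470),(60,100),20))
print("tab",rects(im,W,inr&(u>440)&(u<470),(30,60),20))
for p in((456,-361),):plan(*p,200,180);plan(*p,200,0)
E
```

```text
43.6 [575.3 128.1 215. ] q [ 0.215  0.259  0.167  1.486  0.007 -1.314] zax [-0.0086  0.0055 -0.9999] th -92.4 w -0.0 F [ 0.2 -0.1  0.3]
door [(616, 85, 209, 8, -2.7, 110, 2688)]
[(645, -160, 105, 44, -2.2, 53, 245), (601, 945, 187, 92, -30.4, 60, 155), (456, -363, 240, 164, -2.6, 42, 1816)]
handle [(717, -392, 64, 62, -17.0, 88, 286), (456, -363, 108, 18, -3.0, 80, 162)]
tab [(453, -447, 239, 67, -1.8, 42, 608)]
to (456, -361, 200, 180) shift-first [494.3 101.7  20.8] turn 87.6 turn-first [ 122.3 -489.6   20.8] n 505
to (456, -361, 200, 0) shift-first [494.3 101.7  20.8] turn -92.4 turn-first [-122.3  489.6   20.8] n 505
```

Call:
jog_arm --pt "-1 0.0551 0.011 0 0" --pt "-1 0.0551 0.011 0 0" --pt "-1 0.0551 0.011 0 0" --pt "-1 0.0551 0.011 0 0" --pt "-1 0.0551 0.011 0 0"

```text
t: 44.32
tool_pos: [508.6, -146.4, 211.9]
ee_rot: [-0.692, 0.722, 0.005, -0.001]
wrist_force: [0.9, -0.9, -0.1]
width: 85.3
finger_force: 0.0
```

Call:
jog_arm --pt "-1 0.0551 0.011 0 0" --pt "-1 0.0551 0.011 0 0" --pt "-1 0.0551 0.011 0 0" --pt "-1 0.0551 0.011 0 0" --pt "-1 0 0 0 10"

```text
t: 44.95
tool_pos: [454.9, -366.6, 209.9]
ee_rot: [-0.623, 0.782, 0.006, -0.001]
wrist_force: [0.0, 1.0, 0.0]
width: 85.5
finger_force: 0.0
```

Call:
jog_arm --pt "-1 0 0 0 10" --pt "-1 0 0 0 10" --pt "-1 0 0 0 10" --pt "-1 0 0 0 10" --pt "-1 0 0 0 10"

```text
t: 45.58
tool_pos: [456.3, -363.1, 210.7]
ee_rot: [-0.236, 0.972, 0.005, -0.003]
wrist_force: [-0.8, -0.8, 0.8]
width: 85.6
finger_force: 0.0
```

Call:
jog_arm --pt "-1 0 0 0.03 10" --pt "-1 0 0 0.03 10" --pt "-1 0 0 0.03 10" --pt "-1 0 0 0 0" --pt "-1 0 0 0 0"

```text
t: 46.2
tool_pos: [455.9, -363.2, 122.6]
ee_rot: [0.02, 1.0, 0.003, -0.004]
wrist_force: [0.0, -0.5, -0.4]
width: 85.6
finger_force: 0.0
```

```bash
python3 - <<'E'
from h import *
st()
im,d,W=cloud("wrist");save("w7",im)
m=masks(im)
print("plate",rects(im,W,m["blue"],(30,50),500))
print("handle",rects(im,W,np.ones_like(m["red"]),(74,90),300))
plan(456,-363,12,177.4)
E
```

```text
46.2 [ 455.9 -363.2  122.6] q [-0.673  0.252 -0.045  1.283  0.    -0.634] zax [-0.0069  0.0057 -1.    ] th 177.8 w 85.6 F [ 0.  -0.5 -0.4]
plate [(457, -361, 240, 164, -2.2, 42, 42045)]
handle [(456, -363, 112, 18, -2.2, 80, 4478)]
to (456, -363, 12, 177.4) shift-first [  0.2   0.5 111.1] turn 0.3 turn-first [  0.2   0.5 111.1] n 111
```

View pics/w7.png

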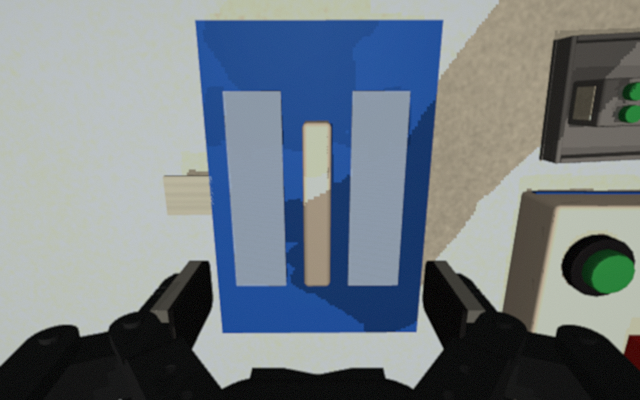

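The guard is square to the tool with its handle at (316,205) between the fingers and the tab at (187,195) on the −y side.

Call:
jog_arm --pt "-1 0 0 0.05 0" --pt "-1 0 0 0.04 0" --pt "-1 0 0 0.02 0" --pt "-1 0 0 0 0" --pt "0.5 0 0 0 0"

```text
t: 46.88
tool_pos: [455.9, -363.5, 13.8]
ee_rot: [0.021, 1.0, 0.002, -0.002]
wrist_force: [-0.0, -0.4, 0.2]
width: 69.6
finger_force: 0.0
```

Call:
jog_arm --pt "1 0 0 0 0" --pt "1 0 0 0 0" --pt "1 0 0 0 0" --pt "1 0 0 0 0" --pt "1 0 0 0 0"

```text
t: 47.5
tool_pos: [455.2, -363.1, 12.7]
ee_rot: [0.021, 1.0, 0.002, -0.003]
wrist_force: [0.1, -0.1, 6.0]
width: 17.0
finger_force: 59.6
```

Call:
jog_arm --pt "1 0 0 -0.01 0" --pt "1 0 0 -0.03 0" --pt "1 0 0 -0.045 0" --pt "1 0 0 -0.045 0" --pt "1 0 0 -0.045 0"

```text
t: 48.12
tool_pos: [455.5, -363.2, 187.9]
ee_rot: [0.021, 1.0, 0.003, -0.004]
wrist_force: [1.1, 0.1, -3.0]
width: 16.7
finger_force: 59.0
```

Call:
jog_arm --pt "1 -0.0151 0.03 0 0" --pt "1 -0.0151 0.042 0 0" --pt "1 -0.0151 0.042 0 0" --pt "1 -0.0151 0.042 0 0" --pt "1 -0.0151 0.042 0 0"

```text
t: 48.75
tool_pos: [539.6, -167.5, 187.0]
ee_rot: [0.021, 1.0, 0.003, -0.004]
wrist_force: [0.6, 0.0, -3.7]
width: 17.2
finger_force: 59.1
```

Call:
jog_arm --pt "1 -0.0151 0.042 0 0" --pt "1 -0.0151 0.042 0 0" --pt "1 -0.0151 0.042 0 0" --pt "1 -0.0151 0.042 0 0" --pt "1 0 0.01 0 0"

```text
t: 49.38
tool_pos: [607.8, 8.7, 186.9]
ee_rot: [0.02, 1.0, 0.003, -0.005]
wrist_force: [0.5, -1.3, -3.9]
width: 17.4
finger_force: 59.3
```

Call:
jog_arm --pt "1 0 0 0 0.2" --pt "1 0 0 0 0" --pt "1 0 0 0 0" --pt "1 0 0 0 0" --pt "1 0 0 0 0"

```text
t: 50.0
tool_pos: [607.6, 5.7, 188.1]
ee_rot: [0.023, 1.0, 0.003, -0.003]
wrist_force: [0.1, 0.3, -4.2]
width: 17.1
finger_force: 59.3
```

```bash
python3 - <<'E'
from h import *
st()
im,d,W=cloud("wrist");save("w8",im)
m=masks(im)
b=m["blue"]&(W[...,2]>180)&(W[...,2]<270);q=W[b]
print("plate",rects(im,W,b,(180,270),500))
A=np.c_[q[:,:2]-q[:,:2].mean(0),np.ones(len(q))];print("tilt",np.linalg.lstsq(A,q[:,2],rcond=None)[0].round(4))
plan(607.8,9.4,193,177.5)
E
```

```text
50.0 [607.6   5.7 188.1] q [0.006 0.292 0.151 1.437 0.006 0.053] zax [-0.0068  0.0057 -1.    ] th 177.3 w 17.1 F [ 0.1  0.3 -4.2]
plate [(573, 9, 165, 142, 87.1, 217, 66365)]
tilt [-5.00000e-04  3.40000e-03  2.17273e+02]
to (607.8, 9.4, 193, 177.5) shift-first [-0.   3.5 -5. ] turn -0.1 turn-first [-0.   3.5 -5. ] n 6
```

View pics/w8.png

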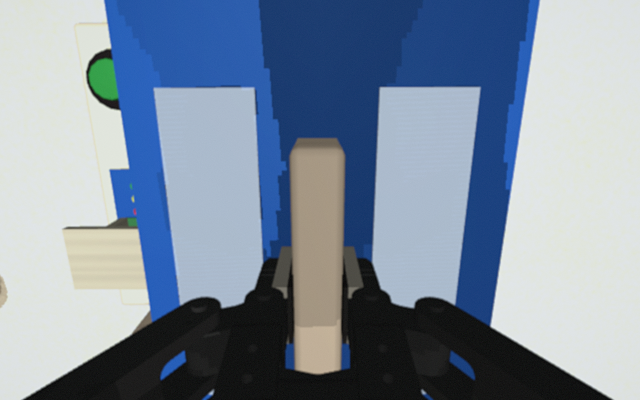

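The guard is held level and square, with its tab at (100,258) over the switch side. Lowering now.

Call:
jog_arm --pt "1 0.0007 0.0037 0 -0.3" --pt "1 0 0 0.03 0" --pt "1 0 0 0.03 0" --pt "1 0 0 0.01 0" --pt "1 0 0 0 0"

```text
t: 50.68
tool_pos: [606.3, 10.5, 117.8]
ee_rot: [0.02, 1.0, 0.003, -0.004]
wrist_force: [0.4, -0.3, -3.8]
width: 17.2
finger_force: 59.2
```

```bash
python3 - <<'E'
from h import *
st();plan(607,9.4,112,177.5)
im,d,W=cloud("wrist")
m=masks(im);z=W[...,2]
print("tab",rects(im,W,~m["blue"]&(W[...,1]<-76)&(W[...,0]<625),(139,155),200))
im,d,W=cloud("scene");save("s8",cv2.resize(im[150:310,180:460],(784,448)))
E
```

```text
50.67 [606.3  10.5 117.8] q [0.014 0.296 0.003 1.286 0.006 0.054] zax [-0.008   0.0057 -1.    ] th 177.7 w 17.2 F [ 0.4 -0.3 -3.8]
to (607, 9.4, 112, 177.5) shift-first [-0.7 -1.1  5.8] turn 0.2 turn-first [-0.7 -1.1  5.8] n 6
tab [(603, -90, 31, 29, -1.8, 147, 3784)]
```

View pics/s8.png

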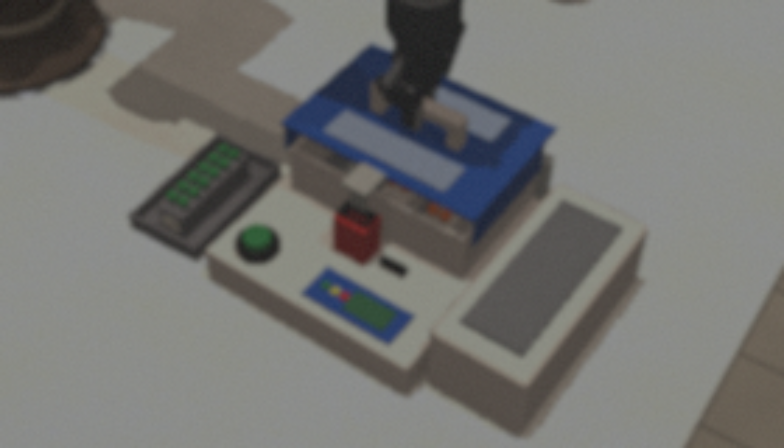

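The guard is lined up, with its tab at (365,180) directly above the red switch at (357,232).

Call:
jog_arm --pt "1 -0.0003 -0.001 0.004 0" --pt "1 0 0 0.004 0" --pt "1 0 0 0.004 0" --pt "1 0 0 0.004 0" --pt "1 0 0 0 0"

```text
t: 51.4
tool_pos: [606.5, 9.4, 101.5]
ee_rot: [0.02, 1.0, 0.003, -0.004]
wrist_force: [-0.1, -0.5, -3.7]
width: 17.2
finger_force: 59.3
```

Call:
jog_arm --pt "1 0 0 0.004 0" --pt "1 0 0 0.004 0" --pt "1 0 0 0.004 0" --pt "1 0 0 0.002 0" --pt "1 0 0 0 0"

```text
t: 52.02
tool_pos: [606.6, 9.5, 87.8]
ee_rot: [0.02, 1.0, 0.003, -0.004]
wrist_force: [0.4, -0.2, -3.2]
width: 17.2
finger_force: 59.3
```

Going in free. I'll seat it and release.

Call:
jog_arm --pt "1 0 0 0.001 0" --pt "1 0 0 0.001 0" --pt "1 0 0 0.001 0" --pt "1 0 0 0 0" --pt "1 0 0 0 0"

```text
t: 52.65
tool_pos: [607.0, 9.6, 86.7]
ee_rot: [0.02, 1.0, 0.003, -0.003]
wrist_force: [-2.8, 0.8, 5.8]
width: 17.0
finger_force: 60.8
```

Call:
jog_arm --pt "-1 0 0 0 0" --pt "-1 0 0 0 0" --pt "-1 0 0 0 0" --pt "-1 0 0 0 0" --pt "-1 0 0 -0.02 0"

```text
t: 53.28
tool_pos: [605.6, 9.4, 103.5]
ee_rot: [0.02, 1.0, 0.003, -0.005]
wrist_force: [0.1, -0.0, -0.6]
width: 85.7
finger_force: 0.0
```

Call:
jog_arm --pt "-1 0 0 -0.04 0" --pt "-1 0 0 -0.05 0" --pt "-1 0 0 -0.05 0" --pt "-1 0 0 0 0" --pt "-1 0 0 0 0"

```text
t: 53.9
tool_pos: [607.9, 8.6, 244.4]
ee_rot: [0.02, 1.0, 0.003, -0.004]
wrist_force: [0.9, -0.0, -0.3]
width: 85.5
finger_force: 0.0
```

```bash
python3 - <<'E'
from h import *
st()
im,d,W=cloud("wrist");m=masks(im)
b=m["blue"]&(W[...,2]>100)&(W[...,2]<150);q=W[b]
print("plate",rects(im,W,b,(100,150),500))
A=np.c_[q[:,:2]-q[:,:2].mean(0),np.ones(len(q))];print("tilt",np.linalg.lstsq(A,q[:,2],rcond=None)[0].round(4))
im,d,W=cloud("top");m=masks(im)
print(rects(im,W,m["blue"]&(W[...,0]>450)&(W[...,0]<800),(100,140),30), rects(im,W,m["green"]&(W[...,0]>350)&(W[...,0]<800)&(abs(W[...,1])<300),(10,140),12))
plan(515.6,-152.5,100,177.7)
E
```

```text
53.9 [607.9   8.6 244.4] q [0.011 0.304 0.291 1.565 0.006 0.051] zax [-0.0072  0.0057 -1.    ] th 177.7 w 85.5 F [ 0.9 -0.  -0.3]
plate [(608, 12, 241, 164, -2.2, 116, 30407)]
tilt [-7.000000e-04 -0.000000e+00  1.157533e+02]
[(559, 82, 134, 21, -0.3, 115, 223)] [(660, -160, 47, 27, -1.6, 53, 104), (516, -154, 29, 29, 82.3, 72, 61), (397, -127, 50, 22, 88.9, 46, 96)]
to (515.6, -152.5, 100, 177.7) shift-first [  85.  -164.7  143.3] turn -0.0 turn-first [  85.  -164.7  143.3] n 234
```

Call:
jog_arm --pt "1 0.0213 -0.0412 0 0" --pt "1 0.0213 -0.0412 0 0" --pt "1 0.0213 -0.0412 0 0" --pt "1 0.0213 -0.0412 0 0" --pt "1 0 0 0 0"

```text
t: 54.62
tool_pos: [514.0, -154.6, 243.6]
ee_rot: [0.022, 1.0, 0.003, -0.005]
wrist_force: [-0.5, 0.5, 1.0]
width: 0.1
finger_force: 0.0
```

Call:
jog_arm --pt "1 0 0 0.05 0" --pt "1 0 0 0.05 0" --pt "1 0 0 0.05 0" --pt "1 0 0 0.04 0" --pt "1 0 0 0 0"

```text
t: 55.25
tool_pos: [511.6, -149.8, 50.8]
ee_rot: [0.02, 1.0, 0.004, -0.007]
wrist_force: [0.7, 1.2, 1.1]
width: -0.2
finger_force: 0.0
```

Call:
jog_arm --pt "1 0 0 0.008 0" --pt "1 0 0 0.008 0" --pt "1 0 0 0.004 0" --pt "1 0 0 0.004 0" --pt "1 0 0 0 0"

```text
t: 55.88
tool_pos: [515.2, -151.5, 31.3]
ee_rot: [0.02, 1.0, 0.003, -0.003]
wrist_force: [0.9, 1.3, 4.1]
width: 0.1
finger_force: 1.9
```

Call:
jog_arm --pt "1 0 0 0.003 0" --pt "1 0 0 0.003 0" --pt "1 0 0 0.002 0" --pt "1 0 0 0 0" --pt "1 0 0 0 0"

```text
t: 56.5
tool_pos: [515.6, -151.6, 29.0]
ee_rot: [0.02, 1.0, 0.002, -0.001]
wrist_force: [-14.6, 4.6, 44.2]
width: -0.0
finger_force: 22.2
```

Call:
jog_arm --pt "1 0 0 -0.01 0" --pt "1 0 0 -0.03 0" --pt "1 0 0 -0.05 0" --pt "1 0 0 -0.06 0" --pt "1 0 0 -0.06 0"

```text
t: 57.12
tool_pos: [515.3, -152.5, 234.1]
ee_rot: [0.02, 1.0, 0.003, -0.004]
wrist_force: [0.7, 0.4, 1.0]
width: -0.1
finger_force: 0.0
```

Call:
jog_arm --pt "1 0.06 0 0 0" --pt "1 0.06 0 0 0" --pt "1 0 0 0 0" --pt "1 0 0 0 0" --pt "1 0 0 0 0"

```text
t: 57.75
tool_pos: [396.9, -147.8, 233.2]
ee_rot: [0.02, 1.0, 0.003, -0.004]
wrist_force: [0.2, -0.9, -0.3]
width: 0.0
finger_force: 0.0
```

```bash
python3 - <<'E'
from h import *
st()
im,d,W=cloud("top");m=masks(im);inr=(W[...,0]>350)&(W[...,0]<800)
print(rects(im,W,m["blue"]&inr,(30,140),30), rects(im,W,m["green"]&inr&(abs(W[...,1])<300),(10,140),12),rects(im,W,m["orange"]&inr,(20,140),12),rects(im,W,m["yellow"]&inr,(20,140),12))
im,d,W=cloud("scene");save("s9",im)
E
```

```text
57.75 [ 396.9 -147.8  233.2] q [-0.359 -0.054 -0.144  1.49   0.003 -0.319] zax [-0.0073  0.0059 -1.    ] th 177.7 w 0.0 F [ 0.2 -0.9 -0.3]
[(610, 10, 265, 164, -2.7, 116, 2008), (645, -160, 108, 45, -3.5, 53, 246), (602, 945, 188, 93, -29.5, 59, 156)] [(661, -161, 48, 27, -2.5, 53, 105), (516, -154, 30, 29, 85.6, 71, 64), (396, -97, 98, 26, 89.3, 47, 143)] [(400, -880, 241, 120, 72.8, 71, 1365)] [(403, 498, 68, 66, 86.0, 35, 328)]
```

View pics/s9.png

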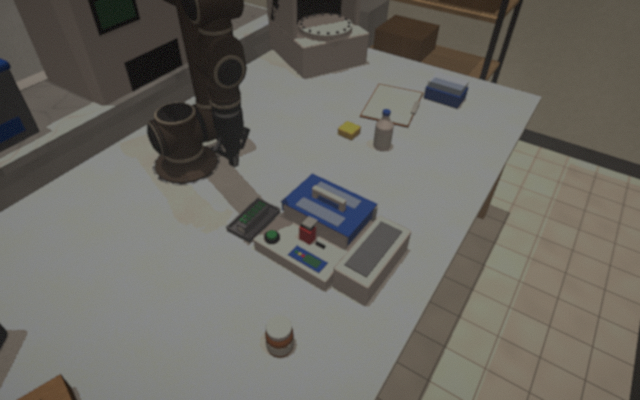

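The guard is seated flat at (330,210) and the door is closed. The grey rack is in the tray at (254,217), no white racks are left on the bench, and the bottle (383,130), jar (280,335) and timer (349,130) have not moved. Handing the job in.

```bash
python3 -c "
from h import *
print(order.finish_job())"
```

```text
the job is handed in; nothing more can be done
None
```

The job is handed in (no verdict came back): by the last camera checks and force readings, the grey rack is in the tray, both white racks are down in lanes, the door and guard are seated, the start button was pressed and released, and the bottle, jar and timer are where they stood.

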